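# Slacken the keeper plate, load the blanks, set the plate to its mark and lock it

### The arm

A 6-joint arm with a two-finger parallel gripper is mounted at the origin on a cart in front of the work surface, level with it; the furniture and walls round the work are solid. World frame = base frame: x ahead of the robot, y to its left, z up, the work surface at z = 0. Lengths are in m, angles in rad, forces in N, time in s.
With the tool pointing down it reaches from about 0.3 to 0.875 m from the base axis. Payload 4.2 kg.
Tool frame: the origin (TCP) lies midway between the tips of the shut fingers; the grasp point (between the pads) lies 19 mm behind it; z points along the fingers, x is the direction in which the jaws open and shut, and the axes are right-handed (so a half turn about z gives the same grasp; the last joint's range is limited). The gripper opens to 85 mm and grips with 20 to 120 N. Pads are 22 mm wide; open, the fingers measure 114 mm over their backs; the gripper's body (76 mm by 85 mm) begins 54 mm behind the grasp point. The pads swing forward as they close: fully open they stand 13 mm farther back than shut.
Start: joints at [1.265, 0.32, 1.565, -0, 1.257, -0.02], TCP at [0.162, 0.552, 0.231] pointing down, gripper open.
Joint ranges: [-3.11, 3.11], [-0.84, 2.01], [0.21, 2.61], [-1.34, 4.49], [0.05, 2.63], [-2.56, 2.56]. Speed limits (rad/s): [2.57, 2.57, 3.14, 3.14, 3.14, 3.14].

### API

Orientations are given as a rotation vector (axis times angle).
In Python, from plant import manip, imaging gives the robot as it stands.
- The arm moves only by the tool jog_arm, never from a script. Its argument "plan" is a list that holds one entry, the list of rows, each a list of 7 numbers: the shift along the tool's x, y, z in units of 25 mm (1.0 is 25 mm), then the turn, a rotation vector about the tool's x, y, z in units of 5 degrees (1.0 is 5 degrees), then the finger opening in mm, from 0 to 85.4. In form: [[[dx, dy, dz, rx, ry, rz, gripper], ...]]. A call has 1 to 8 rows; each row shifts and turns the commanded pose from where the row before left it, along the tool's axes as they then stand; what a row does not reach is not made up. A row lasts 1/12 s, in which the tool goes at most 41.7 mm and 7.16 degrees, less where a joint would pass 70% of its speed; a pose out of reach is approached as far as the arm can. A call is refused whole if a number of a shift passes 1 or a number of a turn 1, either way. A call with a gripper value outside its range is refused whole. The fingers move at their own pace and stop on an object; the grip force is fixed at half the most. Time passes only in rows, so rows that do not move let the fingers close. It gives the time, the measured TCP pose, the force and the opening at its end, in the units of the state.
- manip.observe(): the state, without advancing time (a new reading comes with each control period).
- imaging.camera(name): name is "scene" or "side" or "wrist"; returns a dict with "frame" (400x640x3 uint8, red, green, blue), "K" (3x3 intrinsics, pixels), "extrinsics" (4x4, takes a point from camera to world coordinates); the wrist camera has in their place "T_tool_cam" (4x4, takes a point from camera to tool coordinates, whose origin is the TCP and whose axes are the tool frame's). Camera axes: x right, y up, looking along -z (the intrinsics and any distortion apply to the point x, -y, -z); pixel columns grow to the right and rows downward; lengths in m; the calibration is good to about 2 mm. A picture is of the moment at which its call begins: read the wrist's pose just before it. There is no depth.
- manip.job_done(): hands the job in, once; it reports no verdict.
The state is a dict: "time_s": time; "q": joint angles; "qd": joint speeds; "joint_efforts": joint torques, N m; "tool_pos": TCP position; "tcp_rot": TCP orientation; "wrist_force": force on the tool from outside, world axes, zero at the start; "torque": the same for the moment, N m; "finger_gap": opening from 0.0 (shut) to 1.0 (fully open).
Only numpy, scipy, OpenCV 4.12 (cv2) and the standard library are available. Lean on these libraries where they do the work, as an engineer would, in place of code of your own. Each camera call takes 0.05 s, during which the arm holds its last target.

### The job

Load the pocket fixture: turn both black bar knobs anticlockwise to their stops so that the slotted steel keeper plate is slack, draw the plate fully back from the pockets, then seat each wooden blank on the table (two to four of them) flat and square in a pocket of its own, any pocket. Once all are in, slide the plate out over their ends until its front edge lines up with the brass pointer on the side rail, and only then tighten both knobs clockwise as far as they go. Leave the other things on the table where they are.

Things in the scene. Friction and masses are not known exactly. Their poses are not given: they have to be found in the camera images.
- fixture: Fixed fixture: plywood base 200x176x10 mm with aluminium parts. Origin: underside, 86 mm behind its front (-x) edge, midway in y; z up. Its x axis points from the row of pockets to the keeper plate. The riser under the plate spans x 6 to 112 mm, |y|<68 mm, top z 34 mm; the pointer rail y 72 to 86 mm, top z 34 mm, the whole length.
- pocket_1 (a point): Floor centre of pocket 1 of four, all alike, in a row spaced 32 mm along fixture y (1 at the -y end). Inside 48 mm along fixture x, 25 mm along y; floor 10 mm above the table, walls 6 mm high, so a seated blank stands 16 mm proud and can be held by its two ends from above. Axes as the fixture.
- pocket_2 (a point): Floor centre of pocket 2 of four, all alike, in a row spaced 32 mm along fixture y (1 at the -y end). Inside 48 mm along fixture x, 25 mm along y; floor 10 mm above the table, walls 6 mm high, so a seated blank stands 16 mm proud and can be held by its two ends from above. Axes as the fixture.
- pocket_3 (a point): Floor centre of pocket 3 of four, all alike, in a row spaced 32 mm along fixture y (1 at the -y end). Inside 48 mm along fixture x, 25 mm along y; floor 10 mm above the table, walls 6 mm high, so a seated blank stands 16 mm proud and can be held by its two ends from above. Axes as the fixture.
- pocket_4 (a point): Floor centre of pocket 4 of four, all alike, in a row spaced 32 mm along fixture y (1 at the -y end). Inside 48 mm along fixture x, 25 mm along y; floor 10 mm above the table, walls 6 mm high, so a seated blank stands 16 mm proud and can be held by its two ends from above. Axes as the fixture.
- blank_1_center (a point): Centre of blank_1: a wooden bar 22x45x22 mm, 0.03 kg (varies), its long axis y; 11 mm inside each long side, so 11 mm above the table as it lies, 21 mm when seated. Any of its four long sides may be down. May be absent (None).
- blank_2_center (a point): Centre of blank_2: a wooden bar 22x45x22 mm, 0.03 kg (varies), its long axis y; 11 mm inside each long side, so 11 mm above the table as it lies, 21 mm when seated. Any of its four long sides may be down. May be absent (None).
- blank_3_center (a point): Centre of blank_3: a wooden bar 22x45x22 mm, 0.03 kg (varies), its long axis y; 11 mm inside each long side, so 11 mm above the table as it lies, 21 mm when seated. Any of its four long sides may be down. May be absent (None).
- blank_4_center (a point): Centre of blank_4: a wooden bar 22x45x22 mm, 0.03 kg (varies), its long axis y; 11 mm inside each long side, so 11 mm above the table as it lies, 21 mm when seated. Any of its four long sides may be down. May be absent (None).
- keeper_plate (a joint): Travel (m) of the slotted steel keeper plate along fixture -x, out over the pockets: 0 is fully back (front edge at fixture x = 10 mm), stops at 0.064; starts at 0.026 to 0.038, partly over the pockets. It needs about 3 N, stays where it is left; underside 34 mm above the table, 2 mm over seated blanks; plate 100x134x5 mm. It is not locked by the simulator when the knobs are tight.
- keeper_edge (a point): Top of the plate's front (-x) edge at its +y corner, beside the pointer rail. Axes as the fixture.
- keeper_tab (a point): Top centre of the upright tab in the middle of the plate, between the knobs, by which it is slid: 12 mm thick along fixture x, 26 mm wide along y, 36 mm tall; its top 75 mm above the table. Axes as the fixture.
- pointer_tip (a point): Tip of the brass pointer clipped on the rail at the plate's +y side: the plate's front edge must stand at the same fixture x as this point. Needs 0.044 to 0.057 of plate travel. Axes as the fixture.
- knob_left (a joint): Turn (rad) of the bar knob on the stud at fixture +x 32 mm, y +50 mm: grows clockwise seen from above, 0 is the slack stop, 1.45 the tight stop; 1.3 to 1.45 at the start. Friction about 0.06 N m. At 0 its bar lies along fixture x.
- knob_right (a joint): Turn (rad) of the bar knob on the stud at fixture +x 32 mm, y -50 mm: grows clockwise seen from above, 0 is the slack stop, 1.45 the tight stop; 1.3 to 1.45 at the start. Friction about 0.06 N m. At 0 its bar lies along fixture x.
- knob_left_grip (a point): On the axis of knob_left, at the top of its grip bar, 72 mm above the table; the bar is 44 mm long (its x axis, turning with the knob), 12 mm wide, 20 mm tall, with nothing wider beneath it down to a washer at 42 mm.
- knob_right_grip (a point): On the axis of knob_right, at the top of its grip bar, 72 mm above the table; the bar is 44 mm long (its x axis, turning with the knob), 12 mm wide, 20 mm tall, with nothing wider beneath it down to a washer at 42 mm.
- bearing: Bystander: ball bearing lying flat, 32 mm across, 10 mm high; to be left alone.
- spindle_nut: Bystander: black hexagonal nut, 27 mm across, 14 mm high; to be left alone.
- wax_tin: Bystander: round dark tin, 67 mm across, 32 mm high; to be left alone.
Not all that is in view belongs to the job. Leave any green or purple look-alike of the part that bears blank_4_center alone.

How it is judged:
By the outcome, as a careful person would: the job done as asked, in the order asked, and still so for the second after the job is handed in, with the robot touching nothing.
Of blank_1, blank_2, blank_3, blank_4 only 2 to 4 are there at a start; the rules pass over those that are not, and their reading is None.
At some moment in a run one of blank_1, blank_2, blank_3, blank_4 may be knocked a few centimetres aside while the robot is not near it.
It also fails if it takes over 210 s, if anything falls off the work surface, if the arm or the gripper's body presses on something with over 40 N, if the wrist force passes 120 N, or if a joint passes its speed limit or range.

## Working session

There is one attempt and no reset: what is moved stays moved. The work goes in short steps, Python scripts to look and compute and a tool call to move; the robot and the scene stay as the last step left them, time stands still between calls to the robot, and variables do not carry over. Pictures are saved under pics/ and viewed, and the job is handed in when it is done.

Besides the shell and the picture viewer there is one more tool, called after "Emit:" by a JSON object that holds its "api" and its "payload". jog_arm: Moves the arm, as the interface text tells. Its arguments: {"type":"object","properties":{"plan":{"type":"array","items":{"type":"array","items":{"type":"array","items":{"type":"number"}}}}},"required":["plan"]}

```bash
ls -la; mkdir -p pics
python3 - <<'E'
from plant import manip, imaging
import cv2
print(manip.observe())
for n in ["scene","side","wrist"]:
    c=imaging.camera(n)
    cv2.imwrite(f"pics/{n}0.png",c["frame"][:,:,::-1])
    print(n,c["K"],c.get("extrinsics",c.get("T_tool_cam")),[k for k in c])
E
```

```text
total 12
drwxr-xr-x  3 agent agent 4096 Dec  6 07:54 .
drwxr-xr-x 23 root  root  4096 Dec  6 07:54 ..
drwxr-xr-x  2 agent agent 4096 Dec  6 07:54 pics
{'time_s': 0.0, 'q': array([ 1.26499584e+00,  3.20296029e-01,  1.56568354e+00,  7.19336229e-06,
        1.25741597e+00, -2.00477094e-02]), 'qd': array([ 2.28296710e-05, -1.02029582e-03,  1.26681911e-03, -1.43129176e-05,
       -1.25820941e-03,  2.11268660e-04]), 'joint_efforts': array([-4.52202639e-04, -4.15527213e+01, -2.34160012e+01,  4.08704341e-05,
        8.10810045e-03,  2.33190201e-05]), 'tool_pos': array([0.16195824, 0.55121383, 0.23047815]), 'tcp_rot': array([ 2.51428323e+00,  1.88186351e+00, -2.30629145e-03]), 'wrist_force': array([-0.38197862,  0.66627585, -1.21271206]), 'torque': array([-0.02845603,  0.02243721,  0.01451838]), 'finger_gap': 0.9980913461911539}
scene [[398.05741663   0.         323.80518471]
 [  0.         398.05741663 203.2452288 ]
 [  0.           0.           1.        ]] [[-0.89346763  0.27548209 -0.35471849  0.24127755]
 [-0.44899147 -0.52841851  0.72054184  0.57979322]
 [ 0.01105656  0.80304639  0.5958
[... 195 characters left out ...]
          0.           1.        ]] [[ 0.99271189  0.07062557 -0.09764801  0.43640791]
 [-0.12010429  0.64639088 -0.75349438 -0.80334838]
 [ 0.00990281  0.75973078  0.65016235  0.76864728]
 [ 0.          0.          0.          1.        ]] ['frame', 'K', 'extrinsics']
wrist [[354.91384225   0.         317.46786462]
 [  0.         354.91384225 197.50149908]
 [  0.           0.           1.        ]] [[ 9.99999947e-01  2.79804792e-04 -1.65639904e-04 -3.69130099e-04]
 [ 2.22684630e-04 -9.60530964e-01 -2.78172999e-01 -7.09510777e-02]
 [-2.36936395e-04  2.78172947e-01 -9.60530976e-01 -1.42906949e-01]
 [ 0.00000000e+00  0.00000000e+00  0.00000000e+00  1.00000000e+00]] ['frame', 'K', 'T_tool_cam']
```

View pics/scene0.png

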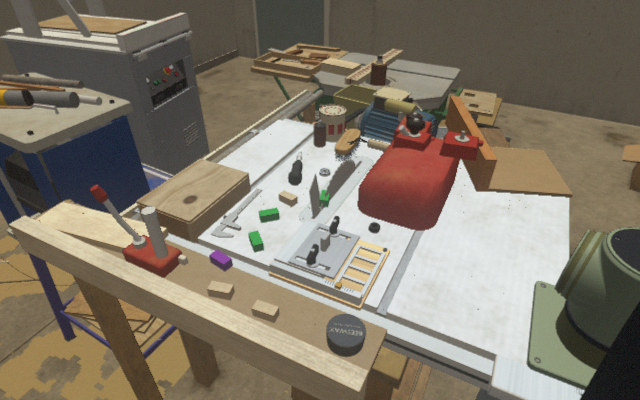

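View pics/side0.png

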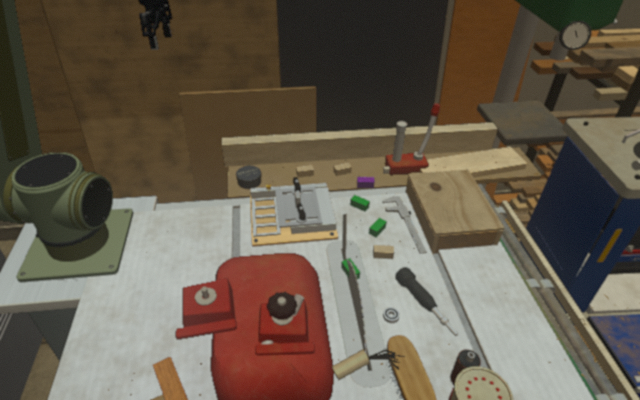

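View pics/wrist0.png

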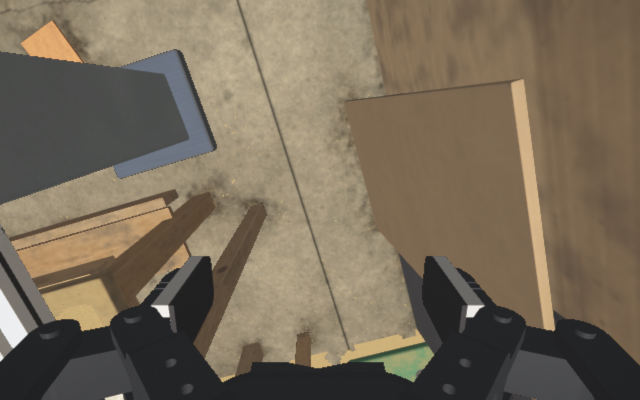

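```bash
cat > h.py <<'E'
import numpy as np, cv2
from scipy.spatial.transform import Rotation as R
from plant import manip, imaging
def snap(n,fn=None):
    s=manip.observe(); c=imaging.camera(n)
    if n=="wrist":
        T=np.eye(4); T[:3,:3]=R.from_rotvec(s["tcp_rot"]).as_matrix(); T[:3,3]=s["tool_pos"]
        c["extrinsics"]=T@c["T_tool_cam"]
    if fn: cv2.imwrite(f"pics/{fn}.png",c["frame"][:,:,::-1])
    return c
def ray(c,u,v):
    d=np.linalg.inv(c["K"])@[u,v,1]; d=np.array([d[0],-d[1],-d[2]])
    E=c["extrinsics"]; return E[:3,3],E[:3,:3]@d
def onz(c,u,v,z):
    o,d=ray(c,u,v); return o+d*(z-o[2])/d[2]
def proj(c,p):
    E=c["extrinsics"]; q=E[:3,:3].T@(np.asarray(p)-E[:3,3]); q=c["K"]@[q[0],-q[1],-q[2]]; return q[:2]/q[2]
def tri(c1,a,c2,b):
    o1,d1=ray(c1,*a);o2,d2=ray(c2,*b)
    A=np.stack([d1,-d2],1);t=np.linalg.lstsq(A,o2-o1,rcond=None)[0]
    p,q=o1+d1*t[0],o2+d2*t[1]; return (p+q)/2,np.linalg.norm(p-q)
def st():
    s=manip.observe(); print("t",round(s["time_s"],2),"pos",s["tool_pos"].round(4),"q",s["q"].round(3),"F",s["wrist_force"].round(1),"gap",round(s["finger_gap"],3)); print(R.from_rotvec(s["tcp_rot"]).as_matrix().round(3)); return s
E
python3 - <<'E'
from h import *
a=snap("scene");b=snap("side")
for n,p,q in [("A",(221,288),(305,169)),("B",(265,308),(343,167)),("swapA",(221,288),(343,167)),("swapB",(265,308),(305,169)),("C",(288,196),(383,250)),("purple",(220,258),(366,181)),("green1",(256,239),(359,201)),("green2",(269,213),(377,226)),("tin",(346,328),(248,172)),("knobL",(312,249),(297,209)),("knobR",(334,223),(297,184))]:
    print(n,tri(a,p,b,q), onz(a,*p,.02).round(3), onz(b,*q,.02).round(3))
for n,x,y,w,h in [("scene",180,160,230,200),("side",220,140,220,130)]:
    c=a if n=="scene" else b
    f=c["frame"][y:y+h,x:x+w,::-1]; k=800//w if 800//w*h<=600 else 600//h
    cv2.imwrite(f"pics/{n}z0.png",cv2.resize(f,None,fx=k,fy=k,interpolation=cv2.INTER_CUBIC))
E
```

```text
A (array([0.57768883, 0.22003263, 0.03578408]), np.float64(0.08699745853030506)) [0.639 0.208 0.02 ] [0.54  0.205 0.02 ]
B (array([0.59946365, 0.1930121 , 0.00495416]), np.float64(0.09455348954290123)) [0.539 0.209 0.02 ] [0.644 0.203 0.02 ]
swapA (array([0.64297778, 0.20598827, 0.01704156]), np.float64(0.0028564444442500865)) [0.639 0.208 0.02 ] [0.644 0.203 0.02 ]
swapB (array([0.53999572, 0.208101  , 0.01786583]), np.float64(0.00027583356736398393)) [0.539 0.209 0.02 ] [0.54  0.205 0.02 ]
C (array([ 0.68161481, -0.11138253,  0.01785613]), np.float64(0.001329510115269291)) [ 0.681 -0.109  0.02 ] [ 0.68  -0.114  0.02 ]
purple (array([0.6952575 , 0.14127711, 0.0154533 ]), np.float64(0.0005446469452038182)) [0.692 0.145 0.02 ] [0.693 0.135 0.02 ]
green1 (array([0.66064947, 0.06021643, 0.01793214]), np.float64(0.0010837407649164892)) [0.66  0.062 0.02 ] [0.659 0.057 0.02 ]
green2 (array([ 0.68640762, -0.03204128,  0.01651436]), np.float64(0.002206596381916848)) [ 0.685 -0.029  0.02 ] [ 0.684 -0.036  0.02 ]
tin (array([0.3875101 , 0.19053365, 0.03306118]), np.float64(0.000890784265693164)) [0.391 0.182 0.02 ] [0.386 0.208 0.02 ]
knobL (array([0.51643461, 0.04274761, 0.02811935]), np.float64(0.02932231290917558)) [0.536 0.034 0.02 ] [0.503 0.044 0.02 ]
knobR (array([0.49655812, 0.02903428, 0.10668769]), np.float64(0.013837547686493897)) [ 0.532 -0.066  0.02 ] [0.512 0.142 0.02 ]
```

View pics/scenez0.png

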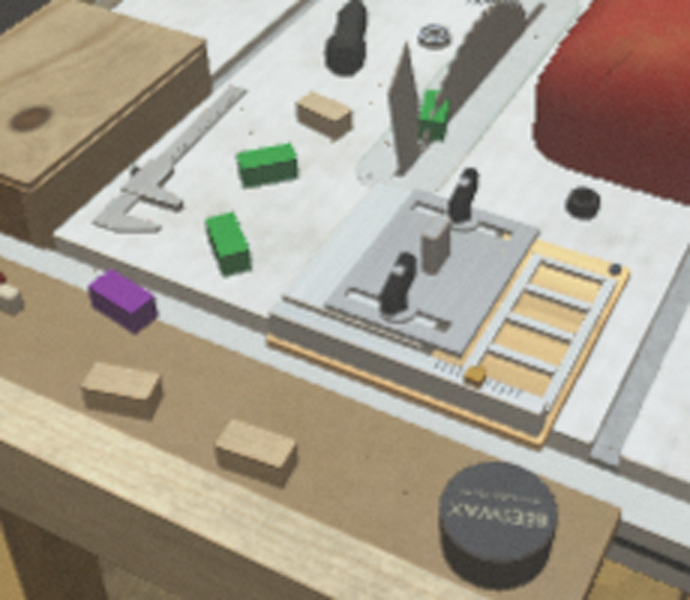

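View pics/sidez0.png

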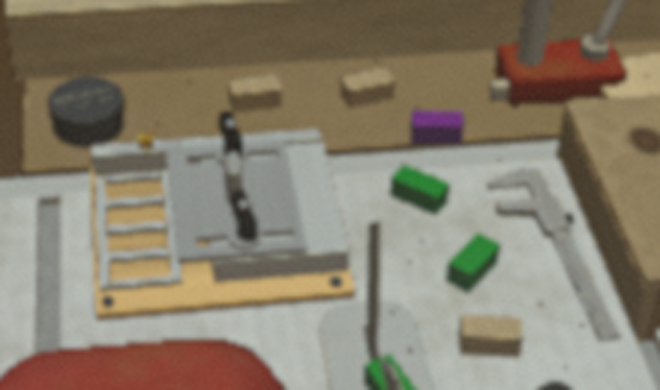

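Emit:
{"api": "jog_arm", "payload": {"plan": [[[0, 0, -0.5, 0, 0, -1, 85], [0, 0, -0.5, 0, 0, -1, 85], [0, 0, -0.5, 0, 0, -1, 85], [0, 0, -0.5, 0, 0, -0.3, 85], [-1, 0.65, -0.1, 0, 0, 0, 85], [-1, 0.65, -0.1, 0, 0, 0, 85], [-1, 0.65, -0.1, 0, 0, 0, 85], [-1, 0.65, -0.1, 0, 0, 0, 85]]]}}

```text
time_s: 0.92
tool_pos: [0.2277, 0.4507, 0.2913]
tcp_rot: [2.218, 2.225, -0.0]
wrist_force: [0.9, 0.5, -0.4]
finger_gap: 0.991
```

Emit:
{"api": "jog_arm", "payload": {"plan": [[[-1, 0.65, -0.1, 0, 0, 0, 85], [-1, 0.65, -0.1, 0, 0, 0, 85], [-1, 0.65, -0.1, 0, 0, 0, 85], [-1, 0.65, -0.1, 0, 0, 0, 85], [-1, 0.65, -0.1, 0, 0, 0, 85], [-1, 0.65, -0.1, 0, 0, 0, 85], [-1, 0.65, -0.1, 0, 0, 0, 85], [-1, 0.65, -0.1, 0, 0, 0, 85]]]}}

```text
time_s: 1.58
tool_pos: [0.3582, 0.2507, 0.3115]
tcp_rot: [2.219, 2.224, 0.001]
wrist_force: [0.3, 1.4, 0.6]
finger_gap: 0.99
```

Emit:
{"api": "jog_arm", "payload": {"plan": [[[-1, 0.65, -0.1, 0, 0, 0, 85], [-1, 0.65, -0.1, 0, 0, 0, 85], [-1, 0.65, -0.1, 0, 0, 0, 85], [-1, 0.65, -0.1, 0, 0, 0, 85], [-1, 0.65, -0.1, 0, 0, 0, 85], [-1, 0.65, -0.1, 0, 0, 0, 85], [0, 0, 0, 0, 0, 0, 85], [0, 0, 0, 0, 0, 0, 85]]]}}

```text
time_s: 2.25
tool_pos: [0.456, 0.1014, 0.3261]
tcp_rot: [-2.222, -2.22, 0.0]
wrist_force: [-0.2, 0.2, 0.1]
finger_gap: 0.996
```

Run:
```python
from h import *
st();snap("wrist","w1")
```

```text
t 2.25 pos [0.456  0.1014 0.3261] q [ 0.194  0.098  1.617  0.     1.427 -1.376] F [-0.2  0.2  0.1] gap 0.996
[[ 0.001  1.    -0.001]
 [ 1.    -0.001  0.   ]
 [ 0.    -0.001 -1.   ]]
```

View pics/w1.png

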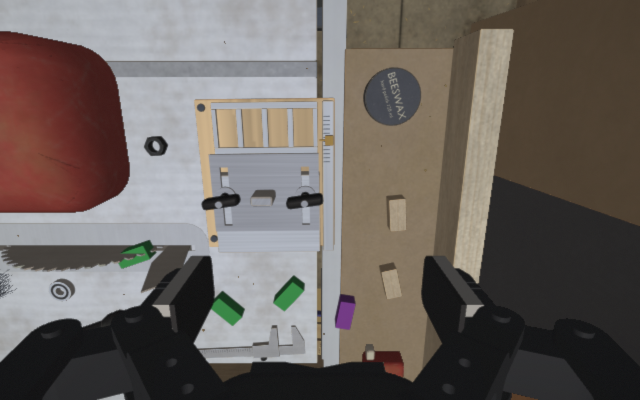

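Run:
```python
from h import *
c=snap("wrist")
f=c["frame"][90:260,185:425,::-1]
cv2.imwrite("pics/w1z.png",cv2.resize(f,None,fx=3.3,fy=3.3,interpolation=cv2.INTER_CUBIC))
```

```text
(no output)
```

View pics/w1z.png

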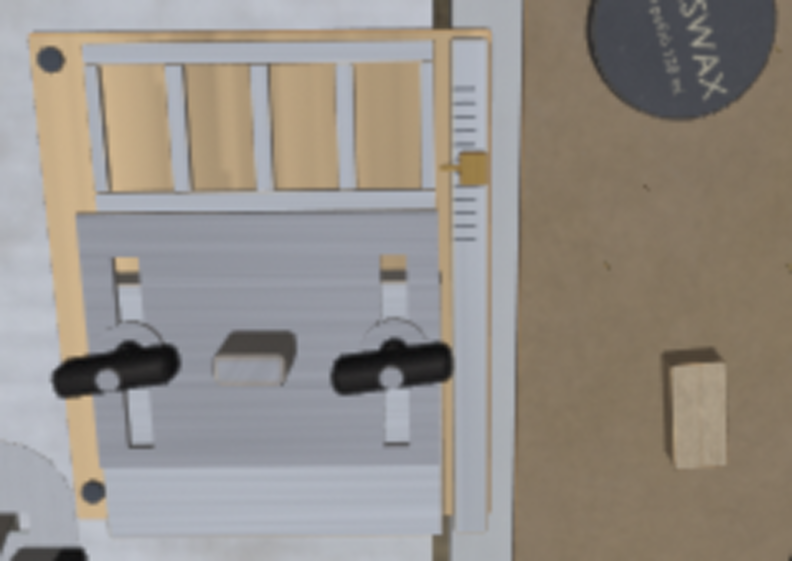

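Run:
```python
from h import *
c=snap("wrist")
Z=lambda x,y:(185+x/3.3,90+y/3.3)
for n,p,z in [("base FL",(30,33),.01),("base FR",(491,32),.01),("base RL",(80,519),.01),("rail FLtop",(453,40),.034),("rail FRtop",(487,40),.034),("rail RRtop",(487,530),.034),("rail RL",(453,530),.034),("pointer",(441,168),.034),("plate FR",(438,211),.039),("plate FL",(77,212),.039),("plate RL",(105,467),.039),("plate RR",(438,465),.039),("knobL",(391,377),.072),("knobR",(108,380),.072),("tab",(248,368),.075),
 ("kL a",(334,382),.072),("kL b",(452,362),.072),("kR a",(55,388),.072),("kR b",(178,362),.072),
 ("p1 in",(105,66),.016),("p4 in",(421,66),.016),("p4 in r",(421,190),.016)]:
    print(n,onz(c,*Z(*p),z).round(4))
```

```text
base FL [ 0.3905 -0.0513  0.01  ]
base FR [0.3898 0.1229 0.01  ]
base RL [ 0.5897 -0.0489  0.01  ]
rail FLtop [0.3923 0.1082 0.034 ]
rail FRtop [0.3923 0.1204 0.034 ]
rail RRtop [0.5835 0.123  0.034 ]
rail RL [0.5836 0.1093 0.034 ]
pointer [0.438 0.104 0.034]
plate FR [0.4532 0.1029 0.039 ]
plate FL [ 0.4538 -0.0303  0.039 ]
plate RL [ 0.5546 -0.0277  0.039 ]
plate RR [0.5535 0.1032 0.039 ]
knobL [0.5071 0.0863 0.072 ]
knobR [ 0.5084 -0.0141  0.072 ]
tab [0.503  0.0362 0.075 ]
kL a [0.509  0.0661 0.072 ]
kL b [0.5015 0.1079 0.072 ]
kR a [ 0.5114 -0.0332  0.072 ]
kR b [0.5017 0.0111 0.072 ]
p1 in [ 0.4023 -0.0223  0.016 ]
p4 in [0.4021 0.0965 0.016 ]
p4 in r [0.4487 0.0964 0.016 ]
```

Emit:
{"api": "jog_arm", "payload": {"plan": [[[-0.2, 0.68, 0, 0, 0, 0, 34], [-0.2, 0.68, 0, 0, 0, 0, 34], [-0.2, 0.68, 0, 0, 0, 0, 34], [0, 0, 0.4, 0, 0, 1, 34], [0, 0, 0.4, 0, 0, 1, 34], [0, 0, 0.4, 0, 0, 1, 34], [0, 0, 0.4, 0, 0, 1, 34], [0, 0, 0.4, 0, 0, 1, 34]]]}}

```text
time_s: 3.07
tool_pos: [0.506, 0.0887, 0.2759]
tcp_rot: [-2.649, -1.688, -0.0]
wrist_force: [0.5, 0.5, -0.1]
finger_gap: 0.403
```

Emit:
{"api": "jog_arm", "payload": {"plan": [[[0, 0, 0.4, 0, 0, 1, 34], [0, 0, 0.4, 0, 0, 1, 34], [0, 0, 0.4, 0, 0, 1, 34], [0, 0, 0.4, 0, 0, 1, 34], [0, 0, 0.4, 0, 0, 1, 34], [0, 0, 0.4, 0, 0, 1, 34], [0, 0, 0.4, 0, 0, 1, 34], [0, 0, 0.4, 0, 0, 1, 34]]]}}

```text
time_s: 3.73
tool_pos: [0.506, 0.0887, 0.1959]
tcp_rot: [-3.067, -0.68, 0.0]
wrist_force: [-0.3, -0.1, 0.1]
finger_gap: 0.402
```

Emit:
{"api": "jog_arm", "payload": {"plan": [[[0, 0, 0.4, 0, 0, 1, 34], [0, 0, 0.4, 0, 0, 1, 34], [0, 0, 0.4, 0, 0, 1, 34], [0, 0, 0.4, 0, 0, 0, 34], [0, 0, 0.4, 0, 0, 0, 34], [0, 0, 0, 0, 0, 0, 34], [0, 0, 0, 0, 0, 0, 34]]]}}

```text
time_s: 4.32
tool_pos: [0.5062, 0.0878, 0.1459]
tcp_rot: [-3.129, -0.28, 0.002]
wrist_force: [-0.3, 0.3, 0.5]
finger_gap: 0.396
```

Run:
```python
from h import *
st();c=snap("wrist","w2")
print(proj(c,(.5074,.0866,.072)))
```

```text
t 4.32 pos [0.5062 0.0878 0.1459] q [ 0.149  0.297  1.831  0.     1.015 -0.029] F [-0.3  0.3  0.5] gap 0.396
[[ 0.984  0.178 -0.001]
 [ 0.178 -0.984 -0.   ]
 [-0.001 -0.    -1.   ]]
[319.74360818 211.16535543]
```

View pics/w2.png

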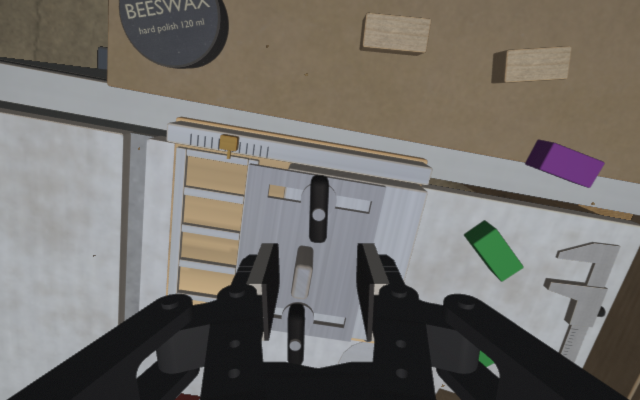

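Run:
```python
from h import *
c=snap("wrist")
print(onz(c,319,214,.072),onz(c,295,346,.072))
```

```text
[0.50790849 0.08439853 0.072     ] [ 0.50877924 -0.01810277  0.072     ]
```

Emit:
{"api": "jog_arm", "payload": {"plan": [[[0.04, 0.1, 0.7, 0, 0, 0, 34], [0, 0, 0.8, 0, 0, 0, 34], [0, 0, 0.8, 0, 0, 0, 34], [0, 0, 0.8, 0, 0, 0, 34], [0, 0, 0.8, 0, 0, 0, 34], [0, 0, 0, 0, 0, 0, 34]]]}}

```text
time_s: 4.92
tool_pos: [0.506, 0.0848, 0.0463]
tcp_rot: [3.129, 0.278, -0.009]
wrist_force: [0.1, -0.2, 0.4]
finger_gap: 0.402
```

Emit:
{"api": "jog_arm", "payload": {"plan": [[[0, 0, 0, 0, 0, 0, 5], [0, 0, 0, 0, 0, 0, 5], [0, 0, 0, 0, 0, 0, 5], [0, 0, 0, 0, 0, 0, 5], [0, 0, 0, 0, 0, 0, 5]]]}}

```text
time_s: 5.33
tool_pos: [0.5071, 0.0848, 0.0499]
tcp_rot: [3.129, 0.278, -0.002]
wrist_force: [-4.5, -2.1, 4.5]
finger_gap: 0.124
```

Run:
```python
from h import *
print(st()["torque"]);c=snap("wrist","w3")
```

```text
t 5.33 pos [0.5071 0.0848 0.0499] q [ 0.144  0.415  1.945 -0.     0.783 -0.033] F [-4.5 -2.1  4.5] gap 0.124
[[ 0.984  0.176 -0.001]
 [ 0.176 -0.984 -0.   ]
 [-0.001  0.    -1.   ]]
[-0.38034529  0.83656392 -0.02672448]
```

View pics/w3.png

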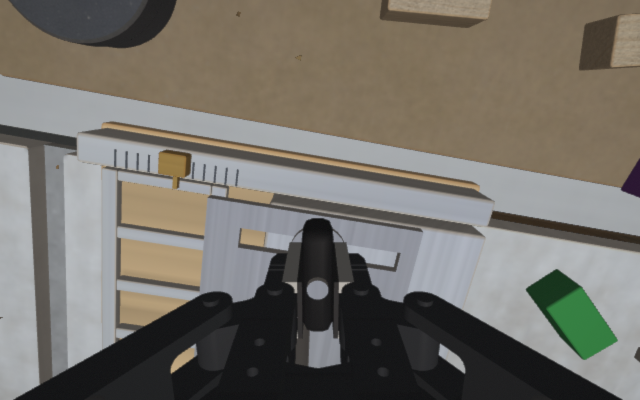

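Emit:
{"api": "jog_arm", "payload": {"plan": [[[0, 0, 0, 0, 0, -1, 5], [0, 0, 0, 0, 0, -1, 5], [0, 0, 0, 0, 0, -1, 5], [0, 0, 0, 0, 0, -1, 5], [0, 0, 0, 0, 0, -1, 5], [0, 0, 0, 0, 0, -1, 5], [0, 0, 0, 0, 0, -1, 5], [0, 0, 0, 0, 0, -1, 5]]]}}

```text
time_s: 6.05
tool_pos: [0.5076, 0.085, 0.0499]
tcp_rot: [-2.843, -1.337, 0.0]
wrist_force: [-3.6, -1.1, 2.3]
finger_gap: 0.125
```

Emit:
{"api": "jog_arm", "payload": {"plan": [[[0, 0, 0, 0, 0, -1, 5], [0, 0, 0, 0, 0, -1, 5], [0, 0, 0, 0, 0, -1, 5], [0, 0, 0, 0, 0, -1, 5], [0, 0, 0, 0, 0, -1, 5], [0, 0, 0, 0, 0, -1, 5], [0, 0, 0, 0, 0, -1, 5], [0, 0, 0, 0, 0, 0, 5]]]}}

```text
time_s: 6.72
tool_pos: [0.5077, 0.0854, 0.0499]
tcp_rot: [-2.312, -2.126, -0.001]
wrist_force: [-4.1, 0.4, 4.1]
finger_gap: 0.125
```

Run:
```python
from h import *
print(st()["torque"]);c=snap("wrist","w4")
```

```text
t 6.72 pos [0.5077 0.0854 0.0499] q [ 1.440e-01  4.150e-01  1.944e+00  1.000e-03  7.820e-01 -1.344e+00] F [-4.1  0.4  4.1] gap 0.125
[[ 0.084  0.996  0.   ]
 [ 0.996 -0.084  0.001]
 [ 0.001  0.    -1.   ]]
[0.1823456  0.79474871 0.04303984]
```

View pics/w4.png

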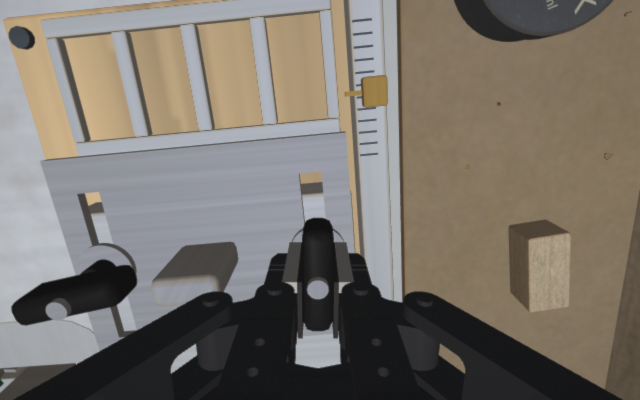

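Emit:
{"api": "jog_arm", "payload": {"plan": [[[0, 0, 0, 0, 0, -1, 5], [0, 0, 0, 0, 0, -0.5, 5], [0, 0, 0, 0, 0, -0.3, 5], [0, 0, 0, 0, 0, 0, 5]]]}}

```text
time_s: 7.1
tool_pos: [0.5077, 0.0855, 0.0499]
tcp_rot: [-2.147, -2.292, -0.002]
wrist_force: [-5.4, 0.3, 6.6]
finger_gap: 0.124
```

Run:
```python
from h import *
print(st()["torque"])
```

```text
t 7.1 pos [0.5077 0.0855 0.0499] q [ 0.143  0.415  1.944  0.002  0.782 -1.495] F [-5.4  0.3  6.6] gap 0.124
[[-0.065  0.998 -0.   ]
 [ 0.998  0.065  0.002]
 [ 0.002 -0.    -1.   ]]
[ 0.01713955  0.86231755 -1.10785242]
```

Emit:
{"api": "jog_arm", "payload": {"plan": [[[0, 0, 0, 0, 0, 0, 30], [0, 0, 0, 0, 0, 0, 30], [0, 0, -0.9, 0, 0, 0, 32], [0, 0, -1, 0, 0, 0, 32], [0, 0, -1, 0, 0, 0, 32], [-1, -0.05, 0, 0, 0, 0, 32], [-1, -0.05, 0, 0, 0, 0, 32], [-1, -0.05, 0, 0, 0, 0, 32]]]}}

```text
time_s: 7.77
tool_pos: [0.5112, 0.0095, 0.1224]
tcp_rot: [2.137, 2.298, 0.004]
wrist_force: [0.7, 0.4, 0.2]
finger_gap: 0.375
```

Emit:
{"api": "jog_arm", "payload": {"plan": [[[-1, -0.05, 0, 0, 0, 0, 32], [0, 0, 0, 0, 0, 1, 34], [0, 0, 0, 0, 0, 1, 34], [0, 0, 0, 0, 0, 1, 34], [0, 0, 0, 0, 0, 1, 34], [0, 0, 0, 0, 0, 1, 34], [0, 0, 0, 0, 0, 1, 34], [0, 0, 0, 0, 0, 1, 34]]]}}

```text
time_s: 8.43
tool_pos: [0.5115, -0.0151, 0.1217]
tcp_rot: [2.735, 1.542, 0.004]
wrist_force: [-0.9, -0.3, 0.5]
finger_gap: 0.396
```

Emit:
{"api": "jog_arm", "payload": {"plan": [[[0, 0, 0, 0, 0, 1, 34], [0, 0, 0, 0, 0, 1, 34], [0, 0, 0, 0, 0, 1, 34], [0, 0, 0, 0, 0, 1, 34], [0, 0, 0, 0, 0, 1, 34], [0, 0, 0, 0, 0, 1, 34], [0, 0, 0, 0, 0, 1, 34], [0, 0, 0, 0, 0, 1, 34]]]}}

```text
time_s: 9.1
tool_pos: [0.5115, -0.0151, 0.1217]
tcp_rot: [3.098, 0.514, 0.004]
wrist_force: [-0.2, 0.3, -0.1]
finger_gap: 0.401
```

Emit:
{"api": "jog_arm", "payload": {"plan": [[[0, 0, 0, 0, 0, 1, 34], [0, 0, 0, 0, 0, 0.5, 34], [0, 0, 0, 0, 0, 0, 34], [0, 0, 0, 0, 0, 0, 34]]]}}

```text
time_s: 9.43
tool_pos: [0.5111, -0.015, 0.1216]
tcp_rot: [3.125, 0.32, 0.003]
wrist_force: [-0.6, 0.2, 0.0]
finger_gap: 0.396
```

Run:
```python
from h import *
st();c=snap("wrist","w5")
```

```text
t 9.43 pos [ 0.5111 -0.015   0.1216] q [-0.052  0.319  1.871 -0.     0.95  -0.256] F [-0.6  0.2  0. ] gap 0.396
[[ 0.979  0.202  0.002]
 [ 0.202 -0.979 -0.   ]
 [ 0.002  0.001 -1.   ]]
```

View pics/w5.png

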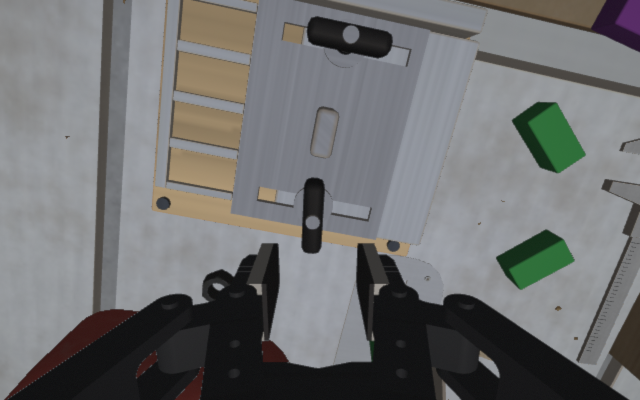

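Run:
```python
from h import *
c=snap("wrist")
p=onz(c,312,222,.072);d=p-c["extrinsics"][:3,3]
s=manip.observe();Rm=R.from_rotvec(s["tcp_rot"]).as_matrix();print(p,Rm.T@(p-s["tool_pos"])/.025)
```

```text
[ 0.50739438 -0.01563675  0.072     ] [-0.13756216 -0.00230163  1.97738546]
```

Emit:
{"api": "jog_arm", "payload": {"plan": [[[-0.1, 0, 0.5, 0, 0, 0, 34], [0, 0, 0.8, 0, 0, 0, 34], [0, 0, 0.8, 0, 0, 0, 34], [0, 0, 0.8, 0, 0, 0, 34], [0, 0, 0, 0, 0, 0, 34], [0, 0, 0, 0, 0, 0, 5], [0, 0, 0, 0, 0, 0, 5], [0, 0, 0, 0, 0, 0, 5]]]}}

```text
time_s: 10.2
tool_pos: [0.5083, -0.0157, 0.0497]
tcp_rot: [3.125, 0.319, 0.002]
wrist_force: [-0.3, -0.8, -1.9]
finger_gap: 0.127
```

Emit:
{"api": "jog_arm", "payload": {"plan": [[[0, 0, 0, 0, 0, 0, 5], [0, 0, 0, 0, 0, 0, 5], [0, 0, 0, 0, 0, -1, 5], [0, 0, 0, 0, 0, -1, 5], [0, 0, 0, 0, 0, -1, 5], [0, 0, 0, 0, 0, -1, 5], [0, 0, 0, 0, 0, -1, 5], [0, 0, 0, 0, 0, -1, 5]]]}}

```text
time_s: 10.87
tool_pos: [0.5088, -0.0154, 0.0497]
tcp_rot: [2.934, 1.122, 0.004]
wrist_force: [0.7, 0.5, 0.2]
finger_gap: 0.12
```

Emit:
{"api": "jog_arm", "payload": {"plan": [[[0, 0, 0, 0, 0, -1, 5], [0, 0, 0, 0, 0, -1, 5], [0, 0, 0, 0, 0, -1, 5], [0, 0, 0, 0, 0, -1, 5], [0, 0, 0, 0, 0, -1, 5], [0, 0, 0, 0, 0, -1, 5], [0, 0, 0, 0, 0, -1, 5], [0, 0, 0, 0, 0, -1, 5]]]}}

```text
time_s: 11.53
tool_pos: [0.5091, -0.0147, 0.0497]
tcp_rot: [2.374, 2.056, 0.005]
wrist_force: [1.1, 2.7, -0.6]
finger_gap: 0.127
```

Emit:
{"api": "jog_arm", "payload": {"plan": [[[0, 0, 0, 0, 0, -1, 5], [0, 0, 0, 0, 0, -1, 5], [0, 0, 0, 0, 0, 0, 5]]]}}

```text
time_s: 11.78
tool_pos: [0.5091, -0.0145, 0.0497]
tcp_rot: [2.19, 2.251, 0.006]
wrist_force: [2.1, 5.3, 1.0]
finger_gap: 0.127
```

Run:
```python
from h import *
print(st()["torque"]);c=snap("wrist","w6")
```

```text
t 11.78 pos [ 0.5091 -0.0145  0.0497] q [-0.052  0.407  1.96   0.003  0.771 -1.653] F [2.1 5.3 1. ] gap 0.127
[[-0.028  1.     0.003]
 [ 1.     0.028  0.002]
 [ 0.002  0.003 -1.   ]]
[ 0.84624613 -0.19904212 -0.12098546]
```

View pics/w6.png

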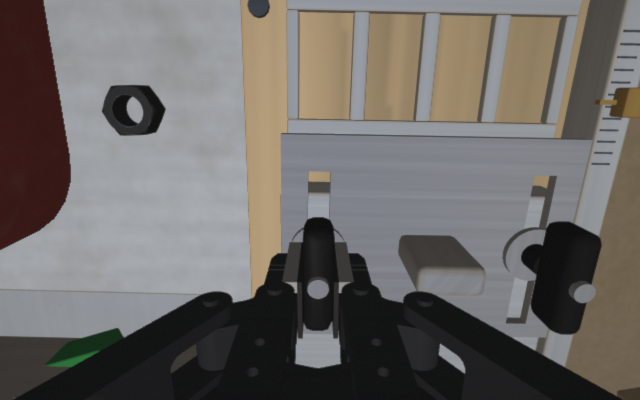

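Emit:
{"api": "jog_arm", "payload": {"plan": [[[0, 0, 0, 0, 0, -0.5, 5], [0, 0, 0, 0, 0, -0.4, 5], [0, 0, 0, 0, 0, 0, 5]]]}}

```text
time_s: 12.08
tool_pos: [0.5091, -0.0145, 0.0497]
tcp_rot: [2.107, 2.329, 0.006]
wrist_force: [2.1, 5.7, 4.6]
finger_gap: 0.127
```

Run:
```python
from h import *
print(st()["torque"])
```

```text
t 12.08 pos [ 0.5091 -0.0145  0.0497] q [-0.053  0.407  1.959  0.004  0.772 -1.726] F [2.1 5.7 4.6] gap 0.127
[[-0.1    0.995  0.003]
 [ 0.995  0.1    0.003]
 [ 0.002  0.003 -1.   ]]
[ 0.94386182 -0.16912393 -1.43449734]
```

Emit:
{"api": "jog_arm", "payload": {"plan": [[[0, 0, 0, 0, 0, 0, 30], [0, 0, 0, 0, 0, 0, 30], [0, 0, -0.9, 0, 0, 0, 32], [0, 0, -1, 0, 0, 0, 32], [0, 0, -1, 0, 0, 0, 32], [1, -0.02, 0, 0, 0, 1, 34], [0, 0, 0, 0, 0, 1, 34], [0, 0, 0, 0, 0, 1, 34]]]}}

```text
time_s: 12.75
tool_pos: [0.5042, 0.0095, 0.1218]
tcp_rot: [2.389, 2.039, -0.001]
wrist_force: [-0.2, -0.6, -0.6]
finger_gap: 0.395
```

Emit:
{"api": "jog_arm", "payload": {"plan": [[[0, 0, 0, 0, 0, 1, 34], [0, 0, 0, 0, 0, 1, 34], [0, 0, 0, 0, 0, 1, 34], [0, 0, 0, 0, 0, 1, 34], [0, 0, 0, 0, 0, 1, 34], [0, 0, 0, 0, 0, 1, 34], [0, 0, 0, 0, 0, 1, 34], [0, 0, 0, 0, 0, 1, 34]]]}}

```text
time_s: 13.42
tool_pos: [0.504, 0.0087, 0.1211]
tcp_rot: [2.943, 1.097, -0.003]
wrist_force: [0.8, -0.0, 0.3]
finger_gap: 0.395
```

Emit:
{"api": "jog_arm", "payload": {"plan": [[[0, 0, 0, 0, 0, 1, 34], [0, 0, 0, 0, 0, 1, 34], [0, 0, 0, 0, 0, 1, 34], [0, 0, 0, 0, 0, 1, 34], [0, 0, 0, 0, 0, 1, 34], [0, 0, 0, 0, 0, 1, 34], [0, 0, 0, 0, 0, 1, 34], [0, 0, 0, 0, 0, 1, 34]]]}}

```text
time_s: 14.08
tool_pos: [0.504, 0.0087, 0.1211]
tcp_rot: [3.14, 0.024, -0.002]
wrist_force: [-0.1, -0.6, -0.5]
finger_gap: 0.399
```

Run:
```python
from h import *
st();c=snap("wrist","w7")
```

```text
t 14.08 pos [0.504  0.0087 0.1211] q [-0.005  0.311  1.885 -0.002  0.947 -0.019] F [-0.1 -0.6 -0.5] gap 0.399
[[ 1.     0.016 -0.001]
 [ 0.016 -1.    -0.001]
 [-0.001  0.001 -1.   ]]
```

View pics/w7.png

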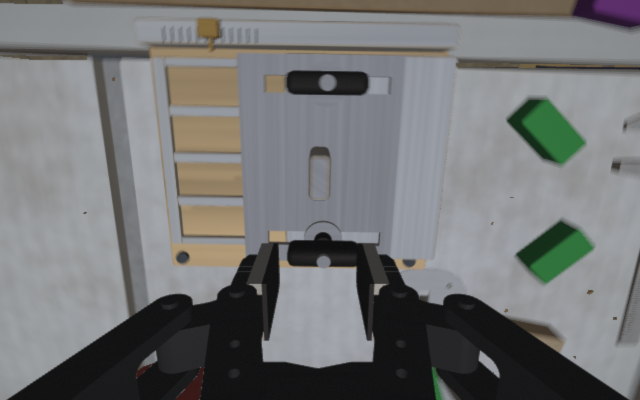

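Run:
```python
from h import *
c=snap("wrist")
for p in [(319,174),(328,82),(323,262)]:print(onz(c,*p,.075 if p[0]==319 else .072))
```

```text
[0.50407868 0.03770009 0.075     ]
[0.50805119 0.08544132 0.072     ]
[ 0.50721842 -0.01637649  0.072     ]
```

Emit:
{"api": "jog_arm", "payload": {"plan": [[[0.02, -0.55, 0, 0, 0, 0, 34], [0, -0.54, 0.4, 0, 0, 0, 34], [0, 0, 0.8, 0, 0, 0, 34], [0, 0, 0.8, 0, 0, 0, 34], [0, 0, 0.84, 0, 0, 0, 34], [0, 0, 0, 0, 0, 0, 34], [0, 0, 0, 0, 0, 0, 5], [0, 0, 0, 0, 0, 0, 5]]]}}

```text
time_s: 14.85
tool_pos: [0.505, 0.0364, 0.0511]
tcp_rot: [3.141, 0.032, 0.001]
wrist_force: [1.3, -0.3, 5.4]
finger_gap: 0.129
```

Emit:
{"api": "jog_arm", "payload": {"plan": [[[0, 0, 0, 0, 0, 0, 5], [0, 0, 0, 0, 0, 0, 5], [0, 0, 0, 0, 0, 0, 5]]]}}

```text
time_s: 15.1
tool_pos: [0.5051, 0.0365, 0.0511]
tcp_rot: [-3.141, -0.03, -0.002]
wrist_force: [-0.3, -0.7, 0.2]
finger_gap: 0.127
```

Run:
```python
from h import *
print(st()["torque"])
```

```text
t 15.1 pos [0.5051 0.0365 0.0511] q [ 0.049  0.402  1.964 -0.     0.774  0.03 ] F [-0.3 -0.7  0.2] gap 0.127
[[ 1.     0.019  0.002]
 [ 0.019 -1.     0.   ]
 [ 0.002 -0.    -1.   ]]
[-0.20310263  0.07825042 -0.35492259]
```

Emit:
{"api": "jog_arm", "payload": {"plan": [[[0.2, 0, 0, 0, 0, 0, 5], [0.2, 0, 0, 0, 0, 0, 5], [0.2, 0, 0, 0, 0, 0, 5], [0.2, 0, 0, 0, 0, 0, 5], [0.2, 0, 0, 0, 0, 0, 5], [0.15, 0, 0, 0, 0, 0, 5], [0, 0, 0, 0, 0, 0, 5]]]}}

```text
time_s: 15.68
tool_pos: [0.5352, 0.0368, 0.0511]
tcp_rot: [3.141, 0.031, 0.004]
wrist_force: [-0.8, -2.2, 4.2]
finger_gap: 0.125
```

Emit:
{"api": "jog_arm", "payload": {"plan": [[[0.08, 0, 0, 0, 0, 0, 5], [0.04, 0, 0, 0, 0, 0, 5], [0, 0, 0, 0, 0, 0, 5]]]}}

```text
time_s: 15.93
tool_pos: [0.5355, 0.0368, 0.0511]
tcp_rot: [3.141, 0.031, -0.004]
wrist_force: [-6.7, -3.9, 9.4]
finger_gap: 0.128
```

Emit:
{"api": "jog_arm", "payload": {"plan": [[[0.1, 0, 0, 0, 0, 0, 5], [0, 0, 0, 0, 0, 0, 5]]]}}

```text
time_s: 16.1
tool_pos: [0.5354, 0.0368, 0.051]
tcp_rot: [3.141, 0.031, -0.012]
wrist_force: [-13.2, -3.7, 15.8]
finger_gap: 0.125
```

Emit:
{"api": "jog_arm", "payload": {"plan": [[[0, 0, 0, 0, 0, 0, 32], [0, 0, 0, 0, 0, 0, 32], [0, 0, -0.8, 0, 0, 0, 34], [0, 0, -1, 0, 0, 0, 34], [0, 0, -1, 0, 0, 0, 60], [-0.2, 0, -1, 0, 0, 0, 80], [-1, 0, -1, 0, 0, 0, 80], [-1, 0, -1, 0, 0, 0, 80]]]}}

```text
time_s: 16.77
tool_pos: [0.4848, 0.0365, 0.1963]
tcp_rot: [-3.141, -0.032, -0.003]
wrist_force: [-0.1, -0.5, 0.2]
finger_gap: 0.928
```

Run:
```python
from h import *
st();c=snap("wrist","w8");snap("scene","s8");a=snap("side","d8")
```

```text
t 16.77 pos [0.4848 0.0365 0.1963] q [0.051 0.207 1.817 0.    1.117 0.031] F [-0.1 -0.5  0.2] gap 0.928
[[ 1.     0.02   0.002]
 [ 0.02  -1.     0.   ]
 [ 0.002 -0.    -1.   ]]
```

View pics/w8.png

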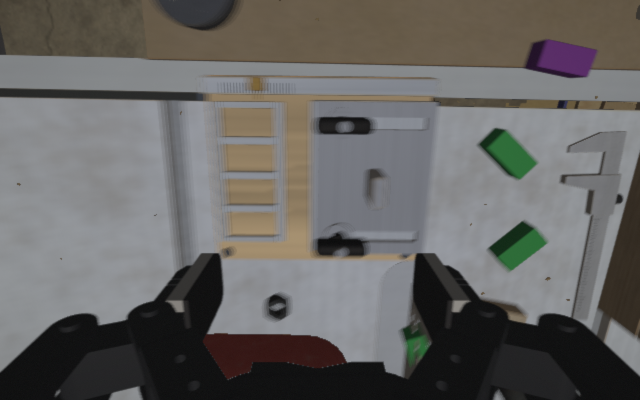

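View pics/d8.png

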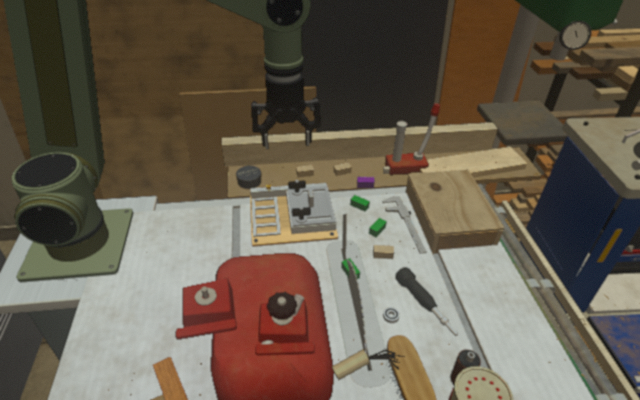

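Run:
```python
from h import *
T=np.eye(4);T[:3,:3]=np.array([[0,1,0],[1,0,0],[0,0,-1]]);T[:3,3]=[.456,.1014,.3261]
c=snap("wrist");w={"K":c["K"],"extrinsics":T@c["T_tool_cam"]}
print("base",onz(w,452,60,0),onz(w,438,200,0))
for z in (.05,.08,.1): print(z,onz(w,478,60,z),onz(w,472,200,z))
a=snap("side"); print("side top/bottom near face", onz(a,330,162,0))
for z in (.03,.05,.08,.1): print(z,onz(a,330,133,z))
s=snap("scene")
p=[(288,196),(221,288),(265,308)]
for q in p: print(onz(s,*q,.02))
for q in [(383,250),(343,167),(305,169)]: print(onz(a,*q,.02))
f=c["frame"]
```

```text
base [3.44338990e-01 2.67393175e-01 5.55111512e-17] [0.52498961 0.26709797 0.        ]
0.05 [0.34874231 0.27838924 0.05      ] [0.51013493 0.2912649  0.05      ]
0.08 [0.35137971 0.26569201 0.08      ] [0.50121704 0.2776458  0.08      ]
0.1 [0.35313797 0.25722719 0.1       ] [0.49527178 0.26856641 0.1       ]
side top/bottom near face [0.6163606  0.25768263 0.        ]
0.03 [0.630738   0.36226001 0.03      ]
0.05 [0.62547621 0.33069939 0.05      ]
0.08 [0.61758354 0.28335845 0.08      ]
0.1 [0.61232176 0.25179783 0.1       ]
[ 0.6808019  -0.10907784  0.02      ]
[0.63925704 0.20806184 0.02      ]
[0.53905458 0.20945264 0.02      ]
[ 0.68023748 -0.11375151  0.02      ]
[0.64357743 0.20317825 0.02      ]
[0.53956835 0.20513548 0.02      ]
```

View pics/s8.png

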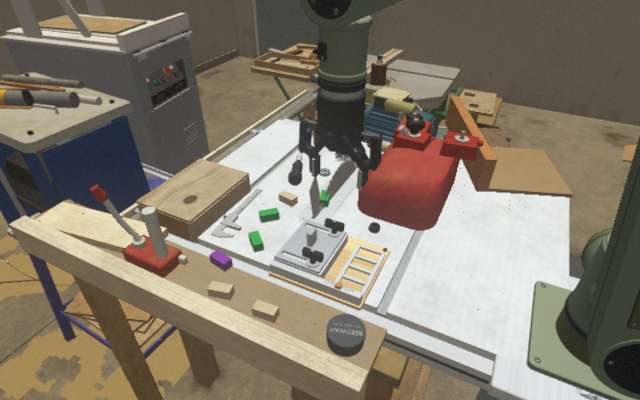

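Emit:
{"api": "jog_arm", "payload": {"plan": [[[0.33, -0.97, 0.2, 0, 0, 0, 75], [0.33, -0.97, 0.2, 0, 0, 0, 75], [0.33, -0.97, 0.2, 0, 0, 0, 75], [0.33, -0.97, 0.2, 0, 0, 0, 75], [0.33, -0.97, 0.2, 0, 0, 0, 75], [0.33, -0.97, 0.2, 0, 0, 0, 75], [0.33, -0.97, 0.2, 0, 0, 0, 75], [0, 0, 0, 0, 0, 0, 75]]]}}

```text
time_s: 17.73
tool_pos: [0.5396, 0.211, 0.1571]
tcp_rot: [-3.14, -0.035, 0.004]
wrist_force: [0.7, -1.0, -0.2]
finger_gap: 0.877
```

Emit:
{"api": "jog_arm", "payload": {"plan": [[[0, 0, 0, 0, 0, 0, 75]]]}}

```text
time_s: 17.82
tool_pos: [0.5384, 0.208, 0.1579]
tcp_rot: [3.14, 0.034, -0.005]
wrist_force: [0.1, -0.7, 0.2]
finger_gap: 0.877
```

```bash
cat >> h.py <<'E'
def wood(c,z=.022,amin=400):
    """blank tops: contours by wood hue on table plane; returns rects"""
    hsv=cv2.cvtColor(c["frame"],cv2.COLOR_RGB2HSV)
    return hsv
def rel(p,z=None):
    s=manip.observe();Rm=R.from_rotvec(s["tcp_rot"]).as_matrix();d=np.array(p[:3])-s["tool_pos"]
    return (Rm.T@d/.025).round(3)
E
python3 - <<'E'
from h import *
st();c=snap("wrist","w9")
E
```

```text
t 17.82 pos [0.5384 0.208  0.1579] q [ 0.349  0.38   1.668 -0.     1.097  0.327] F [ 0.1 -0.7  0.2] gap 0.877
[[ 1.     0.022 -0.003]
 [ 0.022 -1.    -0.001]
 [-0.003  0.001 -1.   ]]
```

View pics/w9.png

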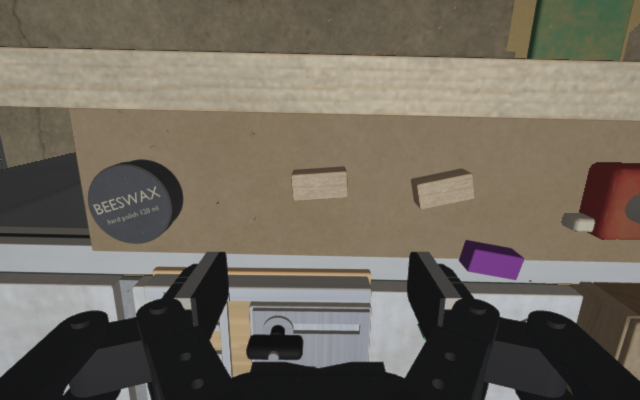

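Run:
```python
from h import *
c=snap("wrist")
f=c["frame"][150:220,280:490,::-1]
cv2.imwrite("pics/w9z.png",cv2.resize(f,None,fx=3.8,fy=3.8,interpolation=cv2.INTER_CUBIC))
hsv=cv2.cvtColor(c["frame"],cv2.COLOR_RGB2HSV)
for p in [(320,187),(320,172),(445,192),(360,200),(200,200)]: print(p,hsv[p[1],p[0]],c["frame"][p[1],p[0]])
```

```text
(320, 187) [ 18  51 166] [166 153 133]
(320, 172) [ 17  69 158] [158 140 115]
(445, 192) [ 18  50 164] [164 151 132]
(360, 200) [ 17  69 134] [134 119  98]
(200, 200) [ 18  68 132] [132 118  97]
```

View pics/w9z.png

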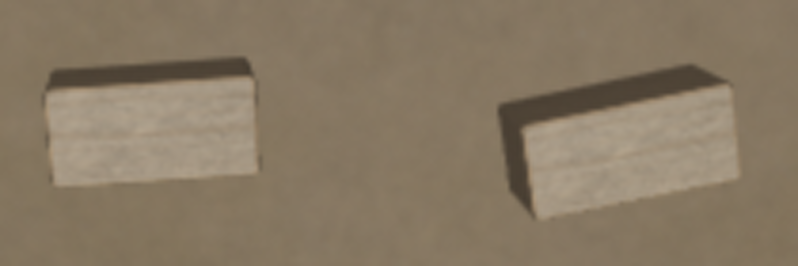

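```bash
cat >> h.py <<'E'
def tops(c,z=.022,vmin=146,smax=63,amin=300,roi=None,show=True):
    hsv=cv2.cvtColor(c["frame"],cv2.COLOR_RGB2HSV)
    m=((hsv[...,2]>vmin)&(hsv[...,1]<smax)&(hsv[...,1]>30)&(hsv[...,0]>12)&(hsv[...,0]<24)).astype(np.uint8)
    if roi: k=np.zeros_like(m);k[roi[1]:roi[3],roi[0]:roi[2]]=1;m*=k
    m=cv2.morphologyEx(m,cv2.MORPH_OPEN,np.ones((3,3)));m=cv2.morphologyEx(m,cv2.MORPH_CLOSE,np.ones((5,5)))
    out=[]
    for k in cv2.findContours(m,cv2.RETR_EXTERNAL,cv2.CHAIN_APPROX_NONE)[0]:
        if cv2.contourArea(k)<amin: continue
        P=np.array([onz(c,*q[0],z)[:2] for q in k],np.float32)
        (cx,cy),(w,h),_=r=cv2.minAreaRect(P*1000); b=cv2.boxPoints(r)
        e=[b[1]-b[0],b[2]-b[1]]; e=max(e,key=np.linalg.norm); a=(np.degrees(np.arctan2(e[1],e[0]))+90)%180-90
        if max(w,h)<70 and min(w,h)>12:
            x,y,ww,hh=cv2.boundingRect(k); out.append((round(cx/1000,4),round(cy/1000,4),round(a,1),round(w),round(h),(x,y,ww,hh)))
    if show: print(*out,sep="\n")
    return out
E
python3 - <<'E'
from h import *
tops(snap("wrist"),roi=(180,140,560,240))
E
```

```text
(0.642, 0.2051, np.float32(13.5), 43, 20, (419, 172, 55, 34))
(0.5392, 0.2073, np.float32(5.1), 43, 21, (293, 170, 54, 28))
```

Emit:
{"api": "jog_arm", "payload": {"plan": [[[0, 0, 0, 0, 0, -0.66, 70], [0.04, 0.03, 0.85, 0, 0, 0, 70], [0, 0, 0.85, 0, 0, 0, 70], [0, 0, 0.85, 0, 0, 0, 70], [0, 0, 0.85, 0, 0, 0, 70], [0, 0, 0, 0, 0, 0, 70], [0, 0, 0, 0, 0, 0, 70]]]}}

```text
time_s: 18.55
tool_pos: [0.5388, 0.2053, 0.0749]
tcp_rot: [3.139, 0.119, -0.003]
wrist_force: [0.6, 0.6, 0.1]
finger_gap: 0.819
```

Run:
```python
from h import *
st();c=snap("wrist","w10"); r=tops(c,vmin=140,roi=(180,100,560,300))
for q in r: print(rel((q[0],q[1],.008)))
```

```text
t 18.55 pos [0.5388 0.2053 0.0749] q [0.344 0.463 1.772 0.    0.909 0.268] F [0.6 0.6 0.1] gap 0.819
[[ 0.997  0.076 -0.002]
 [ 0.076 -0.997 -0.001]
 [-0.002  0.001 -1.   ]]
(0.6423, 0.2053, np.float32(13.4), 43, 20, (456, 212, 75, 41))
(0.5394, 0.2077, np.float32(4.4), 43, 20, (283, 200, 74, 33))
[4.083 0.335 2.728]
[-0.014 -0.074  2.725]
```

View pics/w10.png

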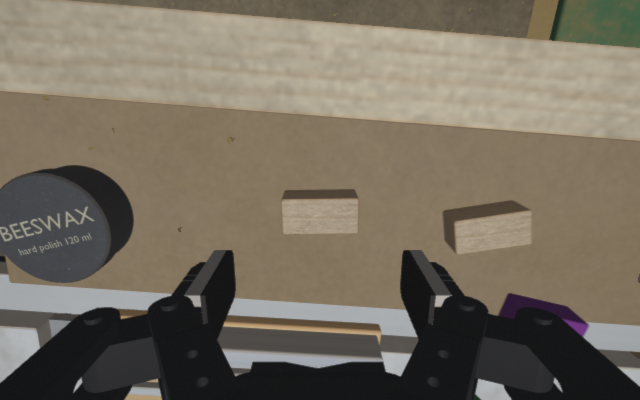

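Emit:
{"api": "jog_arm", "payload": {"plan": [[[0, -0.06, 0.7, 0, 0, 0, 70], [0, 0, 0.8, 0, 0, 0, 70], [0, 0, 0.8, 0, 0, 0, 70], [0, 0, 0.38, 0, 0, 0, 70], [0, 0, 0, 0, 0, 0, 70], [0, 0, 0, 0, 0, 0, 40], [0, 0, 0, 0, 0, 0, 30], [0, 0, 0, 0, 0, 0, 30]]]}}

```text
time_s: 19.27
tool_pos: [0.5407, 0.2084, 0.0104]
tcp_rot: [-3.138, -0.121, -0.006]
wrist_force: [0.9, -0.0, -0.7]
finger_gap: 0.505
```

Emit:
{"api": "jog_arm", "payload": {"plan": [[[0, 0, 0, 0, 0, 0, 30], [0, 0, 0, 0, 0, 0, 30]]]}}

```text
time_s: 19.43
tool_pos: [0.5406, 0.2084, 0.0104]
tcp_rot: [-3.138, -0.121, -0.006]
wrist_force: [-0.9, -0.3, 6.0]
finger_gap: 0.507
```

Run:
```python
from h import *
st();c=snap("wrist","w11")
```

```text
t 19.43 pos [0.5406 0.2084 0.0104] q [0.348 0.545 1.83  0.    0.763 0.271] F [-0.9 -0.3  6. ] gap 0.507
[[ 0.997  0.077  0.004]
 [ 0.077 -0.997  0.001]
 [ 0.004 -0.001 -1.   ]]
```

View pics/w11.png

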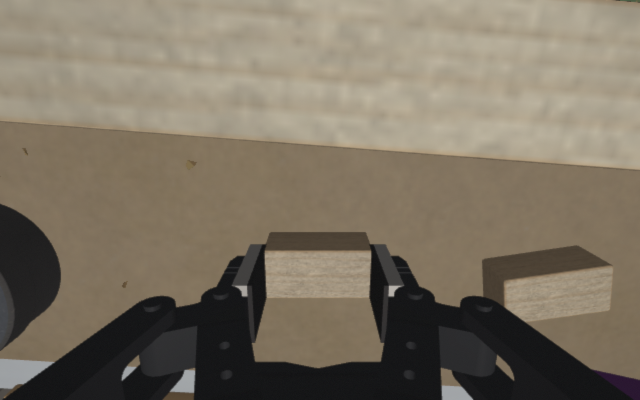

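Emit:
{"api": "jog_arm", "payload": {"plan": [[[0, 0, -0.5, 0, 0, 0, 30], [0, 0, -0.8, 0, 0, 0, 30], [0, 0, -0.8, 0, 0, 0, 30], [0, 0, -0.8, 0, 0, 0, 30], [0, 0, 0, 0, 0, 0, 30]]]}}

```text
time_s: 19.9
tool_pos: [0.542, 0.2089, 0.0854]
tcp_rot: [-3.136, -0.121, -0.014]
wrist_force: [1.4, -0.3, 0.9]
finger_gap: 0.509
```

Run:
```python
from h import *
s=st();c=snap("wrist","w12")
z=s["tool_pos"][2]+.0116
for q in tops(c,z=z,vmin=140,roi=(250,230,385,320)): 
    r=rel((q[0],q[1],z))*25; print("blank in tool mm",r)
for p in [(.4254,.083,.008)]: print(rel(p))
```

```text
t 19.9 pos [0.542  0.2089 0.0854] q [0.348 0.452 1.759 0.    0.922 0.271] F [ 1.4 -0.3  0.9] gap 0.509
[[ 0.997  0.077  0.009]
 [ 0.077 -0.997  0.003]
 [ 0.009 -0.002 -1.   ]]
(0.5416, 0.2079, np.float32(4.2), 43, 20, (265, 253, 106, 45))
blank in tool mm [  0.8     0.625 -13.6  ]
[-5.008  4.654  2.978]
```

View pics/w12.png

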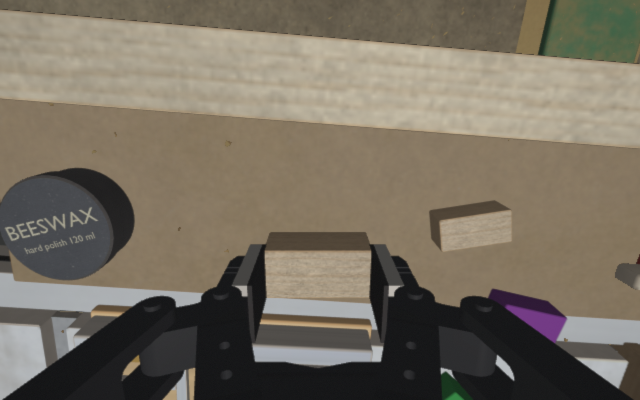

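Emit:
{"api": "jog_arm", "payload": {"plan": [[[0, 0, 0, 0, 0, 0.73, 30], [-0.79, 0.83, 0, 0, 0, 0, 30], [-0.79, 0.83, 0, 0, 0, 0, 30], [-0.79, 0.83, 0, 0, 0, 0, 30], [-0.79, 0.83, 0, 0, 0, 0, 30], [-0.79, 0.83, 0, 0, 0, 0, 30], [-0.78, 0.82, 0, 0, 0, 0, 30], [0, 0, 0, 0, 0, 0, 30]]]}}

```text
time_s: 20.62
tool_pos: [0.4167, 0.0793, 0.0794]
tcp_rot: [3.14, 0.018, -0.013]
wrist_force: [-0.5, -0.3, -0.8]
finger_gap: 0.508
```

Emit:
{"api": "jog_arm", "payload": {"plan": [[[0, 0, 0.7, 0, 0, 0, 30], [0, 0, 0.7, 0, 0, 0, 30], [0, 0, 0, 0, 0, 0, 30], [0, 0, 0, 0, 0, 0, 30]]]}}

```text
time_s: 20.95
tool_pos: [0.4219, 0.0821, 0.045]
tcp_rot: [3.141, 0.021, -0.004]
wrist_force: [0.5, -0.1, -0.0]
finger_gap: 0.507
```

Run:
```python
from h import *
s=st();c=snap("wrist","w13")
for p in [(.4254,.083,.008)]: print(rel(p))
```

```text
t 20.95 pos [0.4219 0.0821 0.045 ] q [0.165 0.32  2.136 0.    0.688 0.152] F [ 0.5 -0.1 -0. ] gap 0.507
[[ 1.     0.014 -0.003]
 [ 0.014 -1.    -0.   ]
 [-0.003  0.    -1.   ]]
[ 0.108 -0.029  1.506]
```

View pics/w13.png

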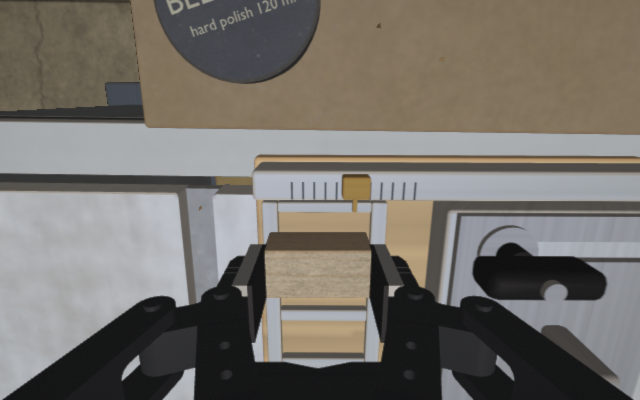

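Run:
```python
from h import *
c=snap("wrist")
f=c["frame"][190:380,240:420,::-1]
cv2.imwrite("pics/w13z.png",cv2.resize(f,None,fx=3,fy=3,interpolation=cv2.INTER_CUBIC))
tops(c,z=.0566,vmin=140,roi=(250,230,385,320))
```

```text
(0.4224, 0.0809, np.float32(0.8), 43, 20, (265, 253, 106, 45))
```

View pics/w13z.png

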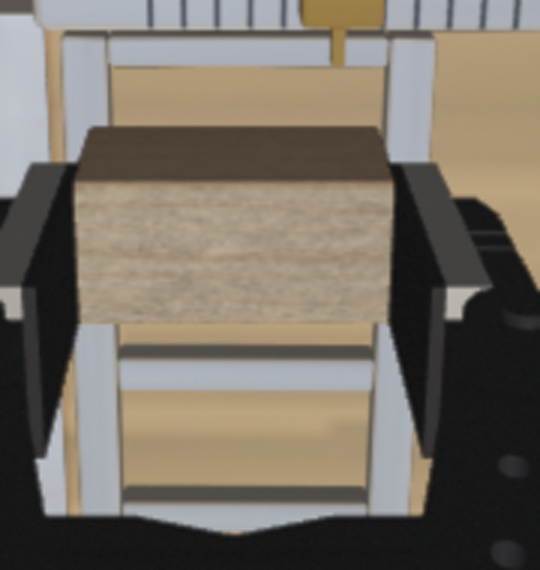

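Run:
```python
from h import *
c=snap("wrist")
Z=lambda x,y:(240+x/3,190+y/3)
for p,z in [((110,66),.016),((387,66),.016),((120,358),.016),((373,358),.016),((122,345),.010),((122,388),.016),((122,500),.016)]: print(onz(c,*Z(*p),z).round(4))
```

```text
[0.4016 0.0946 0.016 ]
[0.449  0.0953 0.016 ]
[0.4024 0.0374 0.016 ]
[0.4495 0.038  0.016 ]
[0.4022 0.0362 0.01  ]
[0.4027 0.0309 0.016 ]
[0.4023 0.0058 0.016 ]
```

Emit:
{"api": "jog_arm", "payload": {"plan": [[[0.13, -0.055, 0, 0, 0, 0, 30], [0, 0, 0, 0, 0, 0, 30], [0, 0, 0.3, 0, 0, 0, 30], [0, 0, 0.3, 0, 0, 0, 30], [0, 0, 0, 0, 0, 0, 30], [0, 0, 0, 0, 0, 0, 30]]]}}

```text
time_s: 21.6
tool_pos: [0.4252, 0.0833, 0.0301]
tcp_rot: [3.141, 0.021, -0.003]
wrist_force: [-0.5, 0.5, -1.5]
finger_gap: 0.51
```

Run:
```python
from h import *
st();c=snap("wrist")
f=c["frame"][190:380,240:420,::-1]
cv2.imwrite("pics/w14z.png",cv2.resize(f,None,fx=3,fy=3,interpolation=cv2.INTER_CUBIC))
```

```text
t 21.6 pos [0.4252 0.0833 0.0301] q [0.167 0.349 2.146 0.    0.649 0.153] F [-0.5  0.5 -1.5] gap 0.51
[[ 1.     0.014 -0.002]
 [ 0.014 -1.    -0.   ]
 [-0.002  0.    -1.   ]]
```

View pics/w14z.png

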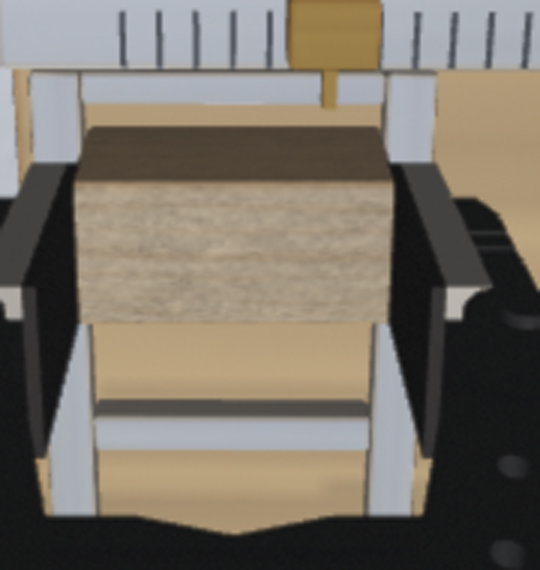

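Run:
```python
from h import *
c=snap("wrist")
Z=lambda x,y:(240+x/3,190+y/3)
for p,z in [((83,104),.016),((387,104),.016),((90,127),.0197),((380,127),.0197),((97,416),.016)]: print(onz(c,*Z(*p),z).round(4))
```

```text
[0.4015 0.0946 0.016 ]
[0.4493 0.0953 0.016 ]
[0.403  0.0922 0.0197]
[0.4478 0.0928 0.0197]
[0.4024 0.0374 0.016 ]
```

Emit:
{"api": "jog_arm", "payload": {"plan": [[[0, -0.03, 0, 0, 0, 0, 30], [0, 0, 0.15, 0, 0, 0, 30], [0, 0, 0.15, 0, 0, 0, 30], [0, 0, 0.08, 0, 0, 0, 30], [0, 0, 0, 0, 0, 0, 30], [0, 0, 0, 0, 0, 0, 30]]]}}

```text
time_s: 22.2
tool_pos: [0.4258, 0.0842, 0.0211]
tcp_rot: [-3.141, -0.021, 0.0]
wrist_force: [0.0, -0.1, -0.5]
finger_gap: 0.51
```

Run:
```python
from h import *
st();c=snap("wrist")
f=c["frame"][190:380,240:420,::-1]
cv2.imwrite("pics/w15z.png",cv2.resize(f,None,fx=3,fy=3,interpolation=cv2.INTER_CUBIC))
```

```text
t 22.2 pos [0.4258 0.0842 0.0211] q [0.169 0.365 2.154 0.    0.622 0.155] F [ 0.  -0.1 -0.5] gap 0.51
[[ 1.     0.014 -0.   ]
 [ 0.014 -1.     0.   ]
 [-0.    -0.    -1.   ]]
```

View pics/w15z.png

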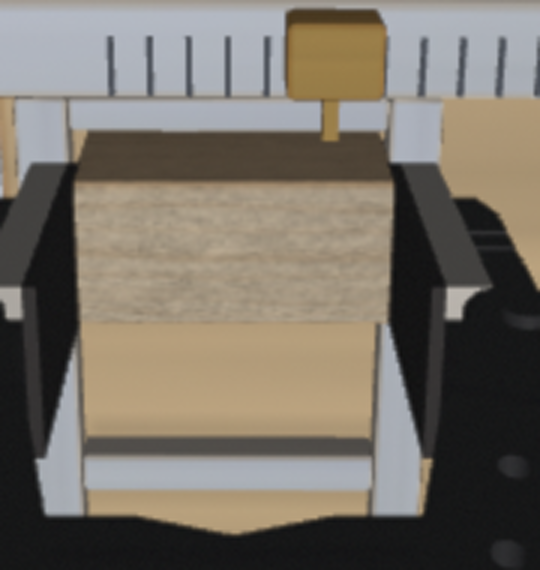

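Emit:
{"api": "jog_arm", "payload": {"plan": [[[0, 0, 0.02, 0, 0, 0, 30], [0, 0, 0, 0, 0, 0, 54], [0, 0, 0, 0, 0, 0, 54], [0, 0, -0.3, 0, 0, 0, 56], [0, 0, -0.8, 0, 0, 0, 60], [0, 0, -0.8, 0, 0, 0, 75], [0, 0, -0.6, 0, 0, 0, 75], [0, 0, 0, 0, 0, 0, 75]]]}}

```text
time_s: 22.92
tool_pos: [0.428, 0.0846, 0.0863]
tcp_rot: [-3.14, -0.021, -0.01]
wrist_force: [-1.0, 0.4, 0.9]
finger_gap: 0.879
```

Run:
```python
from h import *
st();c=snap("wrist","w16")
tops(c,z=.032,vmin=140,roi=(230,100,400,300))
s=snap("side","d16")
```

```text
t 22.92 pos [0.428  0.0846 0.0863] q [0.169 0.259 2.08  0.    0.796 0.155] F [-1.   0.4  0.9] gap 0.879
[[ 1.     0.014  0.007]
 [ 0.014 -1.     0.001]
 [ 0.007 -0.001 -1.   ]]
(0.4256, 0.0831, np.float32(0.6), 44, 19, (276, 206, 76, 32))
```

View pics/w16.png

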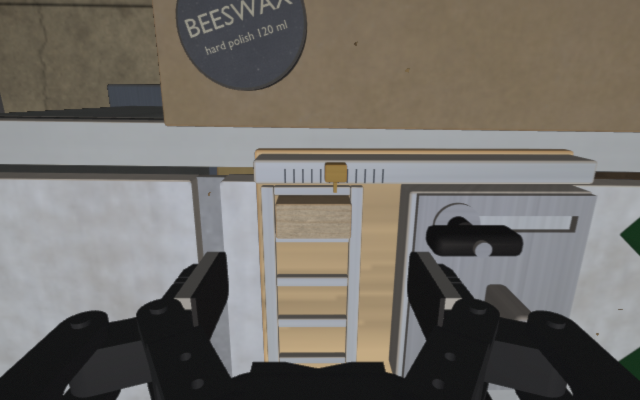

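View pics/d16.png

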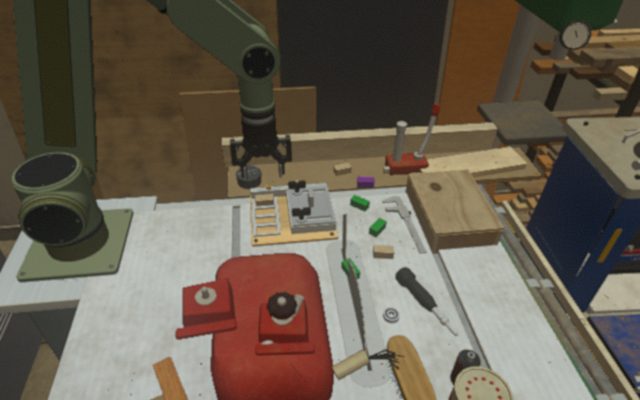

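Emit:
{"api": "jog_arm", "payload": {"plan": [[[0.96, -0.52, -0.3, 0, 0, 0, 75], [0.96, -0.52, -0.3, 0, 0, 0, 75], [0.96, -0.52, -0.3, 0, 0, 0, 75], [0.96, -0.52, -0.3, 0, 0, 0, 72], [0.96, -0.52, 0, 0, 0, 0, 70], [0.96, -0.52, 0, 0, 0, 0, 70], [0.96, -0.52, 0, 0, 0, 0, 70], [0.96, -0.52, 0, 0, 0, 0, 70]]]}}

```text
time_s: 23.68
tool_pos: [0.6167, 0.1913, 0.1116]
tcp_rot: [3.141, 0.021, -0.005]
wrist_force: [-0.3, -0.3, 0.2]
finger_gap: 0.817
```

Emit:
{"api": "jog_arm", "payload": {"plan": [[[0.96, -0.52, 0, 0, 0, 0, 70], [0, 0, 0, 0, 0, -1, 70], [0, 0, 0, 0, 0, -1, 70], [0, 0, 0, 0, 0, -0.45, 70], [0, 0, 0.9, 0, 0, 0, 70], [0, 0, 0, 0, 0, 0, 70], [0, 0, 0, 0, 0, 0, 70]]]}}

```text
time_s: 24.27
tool_pos: [0.6386, 0.2036, 0.0883]
tcp_rot: [3.12, 0.356, -0.009]
wrist_force: [0.8, 0.1, -0.5]
finger_gap: 0.823
```

Run:
```python
from h import *
st();c=snap("wrist","w17"); r=tops(c,vmin=140,roi=(180,100,460,300))
for q in r: print(rel((q[0],q[1],.010)))
```

```text
t 24.27 pos [0.6386 0.2036 0.0883] q [0.291 0.577 1.515 0.    1.055 0.064] F [ 0.8  0.1 -0.5] gap 0.823
[[ 0.974  0.225 -0.005]
 [ 0.225 -0.974 -0.002]
 [-0.006  0.    -1.   ]]
(0.6424, 0.2053, np.float32(13.1), 43, 20, (291, 196, 70, 32))
[ 0.132 -0.028  3.186]
```

View pics/w17.png

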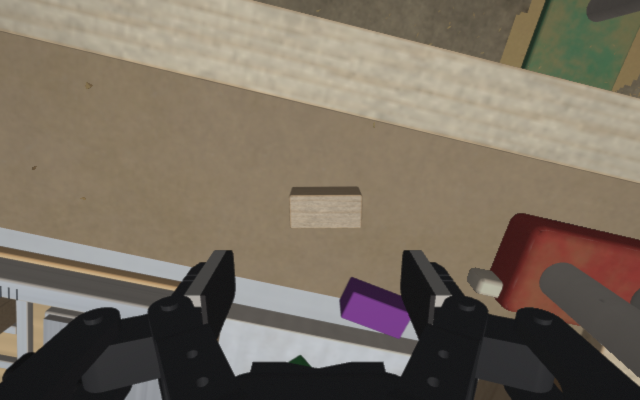

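Emit:
{"api": "jog_arm", "payload": {"plan": [[[0.12, -0.03, 0.5, 0, 0, 0, 70], [0, 0, 0.8, 0, 0, 0, 70], [0, 0, 0.8, 0, 0, 0, 70], [0, 0, 0.8, 0, 0, 0, 70], [0, 0, 0.3, 0, 0, 0, 70], [0, 0, 0, 0, 0, 0, 70], [0, 0, 0, 0, 0, 0, 40], [0, 0, 0, 0, 0, 0, 30]]]}}

```text
time_s: 24.98
tool_pos: [0.6441, 0.2059, 0.0121]
tcp_rot: [-3.121, -0.356, -0.004]
wrist_force: [-0.6, -0.4, -0.1]
finger_gap: 0.55
```

Emit:
{"api": "jog_arm", "payload": {"plan": [[[0, 0, 0, 0, 0, 0, 30], [0, 0, 0, 0, 0, 0, 30], [0, 0, 0, 0, 0, 0, 30]]]}}

```text
time_s: 25.23
tool_pos: [0.6443, 0.2059, 0.0127]
tcp_rot: [-3.121, -0.356, -0.006]
wrist_force: [0.4, 0.2, 5.6]
finger_gap: 0.501
```

Emit:
{"api": "jog_arm", "payload": {"plan": [[[0, 0, -0.5, 0, 0, 0, 30], [0, 0, -0.8, 0, 0, 0, 30], [0, 0, -0.8, 0, 0, 0, 30], [0, 0, -0.8, 0, 0, 0, 30], [0, 0, -0.2, 0, 0, 0, 30], [0, 0, 0, 0, 0, 0.8, 30], [0, 0, 0, 0, 0, 0.8, 30], [0, 0, 0, 0, 0, 0.85, 30]]]}}

```text
time_s: 25.9
tool_pos: [0.6426, 0.2054, 0.0882]
tcp_rot: [3.141, 0.016, -0.001]
wrist_force: [0.6, -0.2, 0.0]
finger_gap: 0.503
```

Run:
```python
from h import *
s=st();c=snap("wrist","w18")
z=s["tool_pos"][2]+.012
for q in tops(c,z=z,vmin=140,roi=(250,230,385,320)): 
    r=rel((q[0],q[1],z))*25; print("blank in tool mm",r)
print(rel((.4260,.0520,.02)))
```

```text
t 25.9 pos [0.6426 0.2054 0.0882] q [0.292 0.581 1.508 0.    1.053 0.282] F [ 0.6 -0.2  0. ] gap 0.503
[[ 1.     0.01  -0.001]
 [ 0.01  -1.    -0.   ]
 [-0.001  0.    -1.   ]]
(0.6422, 0.2065, np.float32(0.6), 42, 20, (266, 249, 104, 45))
blank in tool mm [ -0.35  -1.1  -12.15]
[-8.706  6.069  2.729]
```

View pics/w18.png

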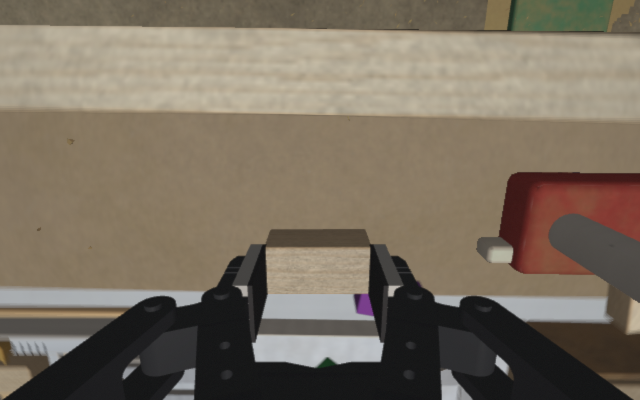

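Emit:
{"api": "jog_arm", "payload": {"plan": [[[0, 0, -0.9, 0, 0, -0.04, 30], [-0.87, 0.61, 0, 0, 0, 0, 30], [-0.87, 0.61, 0, 0, 0, 0, 30], [-0.87, 0.61, 0, 0, 0, 0, 30], [-0.87, 0.61, 0, 0, 0, 0, 30], [-0.87, 0.61, 0, 0, 0, 0, 30], [-0.87, 0.61, 0, 0, 0, 0, 30], [-0.87, 0.61, 0, 0, 0, 0, 30]]]}}

```text
time_s: 26.62
tool_pos: [0.4911, 0.0955, 0.1105]
tcp_rot: [3.141, 0.03, -0.001]
wrist_force: [0.1, -0.0, -0.1]
finger_gap: 0.506
```

Emit:
{"api": "jog_arm", "payload": {"plan": [[[-0.87, 0.61, 0, 0, 0, 0, 30], [-0.87, 0.61, 0, 0, 0, 0, 30], [-0.87, 0.61, 0, 0, 0, 0, 30], [0, 0, 0.9, 0, 0, 0, 30], [0, 0, 0.9, 0, 0, 0, 30], [0, 0, 0.5, 0, 0, 0, 30], [0, 0, 0, 0, 0, 0, 30], [0, 0, 0, 0, 0, 0, 30]]]}}

```text
time_s: 27.28
tool_pos: [0.4277, 0.0493, 0.053]
tcp_rot: [3.141, 0.028, -0.003]
wrist_force: [0.3, -0.1, 0.8]
finger_gap: 0.506
```

Run:
```python
from h import *
st();c=snap("wrist")
f=c["frame"][190:380,240:420,::-1]
cv2.imwrite("pics/w19z.png",cv2.resize(f,None,fx=3,fy=3,interpolation=cv2.INTER_CUBIC))
print(rel((.4262,.0507,.023)))
```

```text
t 27.28 pos [0.4277 0.0493 0.053 ] q [0.088 0.307 2.127 0.    0.71  0.07 ] F [ 0.3 -0.1  0.8] gap 0.506
[[ 1.     0.018 -0.002]
 [ 0.018 -1.    -0.   ]
 [-0.002  0.    -1.   ]]
[-0.09  -0.054  1.225]
```

View pics/w19z.png

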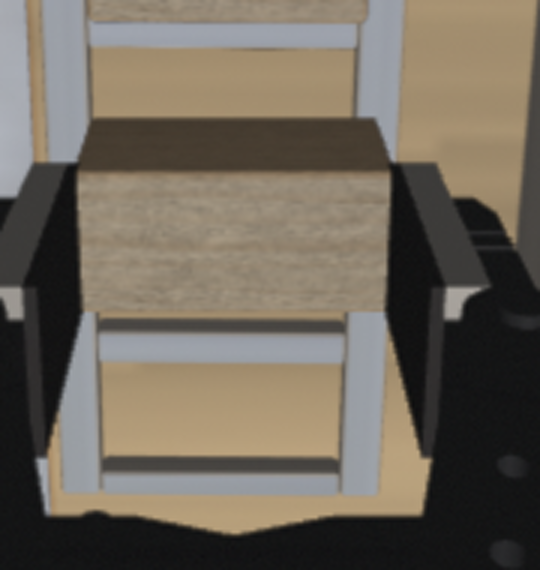

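Emit:
{"api": "jog_arm", "payload": {"plan": [[[-0.09, -0.05, 0, 0, 0, 0.05, 30], [0, 0, 0.4, 0, 0, 0, 30], [0, 0, 0.4, 0, 0, 0, 30], [0, 0, 0, 0, 0, 0, 30], [0, 0, 0, 0, 0, 0, 30]]]}}

```text
time_s: 27.75
tool_pos: [0.426, 0.0507, 0.0338]
tcp_rot: [-3.141, -0.02, -0.001]
wrist_force: [0.2, 0.3, -0.8]
finger_gap: 0.499
```

Run:
```python
from h import *
st();c=snap("wrist")
f=c["frame"][190:380,240:420,::-1]
cv2.imwrite("pics/w20z.png",cv2.resize(f,None,fx=3,fy=3,interpolation=cv2.INTER_CUBIC))
```

```text
t 27.75 pos [0.426  0.0507 0.0338] q [0.092 0.337 2.152 0.    0.652 0.079] F [ 0.2  0.3 -0.8] gap 0.499
[[ 1.     0.013  0.   ]
 [ 0.013 -1.     0.   ]
 [ 0.    -0.    -1.   ]]
```

View pics/w20z.png

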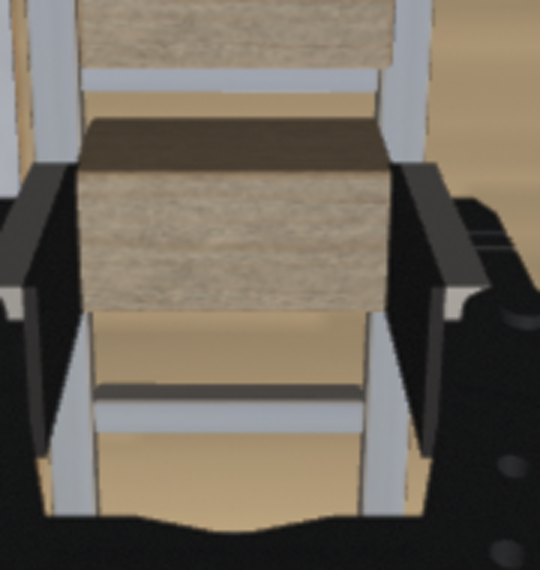

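Run:
```python
from h import *
c=snap("wrist")
Z=lambda x,y:(240+x/3,190+y/3)
for p,z in [((82,91),.016),((378,91),.016),((95,118),.0211),((377,118),.0211),((97,400),.016),((364,400),.016)]: print(onz(c,*Z(*p),z).round(4))
```

```text
[0.4017 0.0628 0.016 ]
[0.4491 0.0634 0.016 ]
[0.4043 0.0602 0.0211]
[0.4484 0.0608 0.0211]
[0.4028 0.0054 0.016 ]
[0.4496 0.0059 0.016 ]
```

Emit:
{"api": "jog_arm", "payload": {"plan": [[[-0.02, -0.035, 0, 0, 0, 0, 30], [0, 0, 0.15, 0, 0, 0, 30], [0, 0, 0.15, 0, 0, 0, 30], [0, 0, 0.12, 0, 0, 0, 30], [0, 0, 0, 0, 0, 0, 30], [0, 0, 0, 0, 0, 0, 30]]]}}

```text
time_s: 28.35
tool_pos: [0.4254, 0.0515, 0.0233]
tcp_rot: [-3.141, -0.02, -0.0]
wrist_force: [-2.6, 0.0, 8.4]
finger_gap: 0.5
```

Run:
```python
from h import *
st();c=snap("wrist")
f=c["frame"][190:380,240:420,::-1]
cv2.imwrite("pics/w21z.png",cv2.resize(f,None,fx=3,fy=3,interpolation=cv2.INTER_CUBIC))
```

```text
t 28.35 pos [0.4254 0.0515 0.0233] q [0.093 0.355 2.164 0.    0.622 0.081] F [-2.6  0.   8.4] gap 0.5
[[ 1.     0.013  0.   ]
 [ 0.013 -1.     0.   ]
 [ 0.    -0.    -1.   ]]
```

View pics/w21z.png

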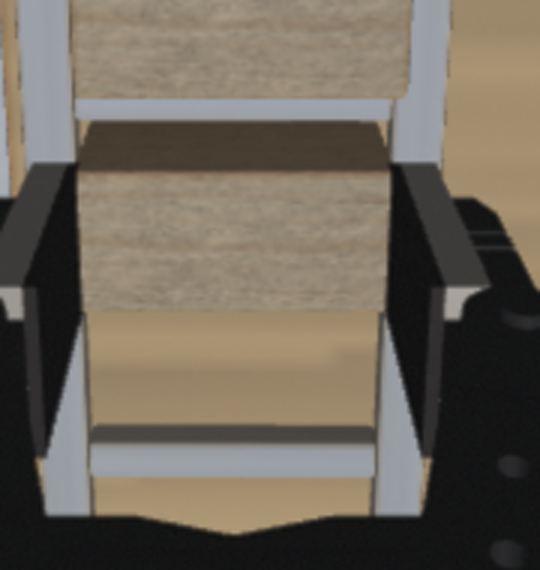

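Emit:
{"api": "jog_arm", "payload": {"plan": [[[0, 0, 0, 0, 0, 0, 54], [0, 0, 0, 0, 0, 0, 54], [0, 0, -0.3, 0, 0, 0, 56], [0, 0, -0.8, 0, 0, 0, 60], [0, 0, -0.8, 0, 0, 0, 75], [0, 0, -0.8, 0, 0, 0, 75], [0, 0, 0, 0, 0, 0, 75], [0, 0, 0, 0, 0, 0, 75]]]}}

```text
time_s: 29.07
tool_pos: [0.426, 0.0515, 0.0912]
tcp_rot: [-3.141, -0.02, -0.004]
wrist_force: [0.1, 0.9, -0.2]
finger_gap: 0.88
```

Run:
```python
from h import *
st();c=snap("wrist","w22")
tops(c,z=.032,vmin=135,roi=(230,100,400,300))
f=c["frame"][120:360,220:520,::-1]
cv2.imwrite("pics/w22z.png",cv2.resize(f,None,fx=2.5,fy=2.5,interpolation=cv2.INTER_CUBIC))
s=snap("side","d22");f=s["frame"][150:330,210:440,::-1]
cv2.imwrite("pics/d22z.png",cv2.resize(f,None,fx=3,fy=3,interpolation=cv2.INTER_CUBIC))
tops(s,z=.022,vmin=130,smax=120,amin=80,roi=(360,220,420,280))
```

```text
t 29.07 pos [0.426  0.0515 0.0912] q [0.093 0.244 2.086 0.    0.81  0.081] F [ 0.1  0.9 -0.2] gap 0.88
[[ 1.     0.013  0.003]
 [ 0.013 -1.     0.   ]
 [ 0.003 -0.    -1.   ]]
(0.4248, 0.0507, np.float32(0.7), 43, 20, (280, 202, 73, 32))
(0.4254, 0.0828, np.float32(0.7), 44, 20, (280, 148, 76, 35))
(0.6811, -0.1111, np.float32(-6.4), 21, 45, (373, 245, 21, 8))
```

View pics/w22z.png

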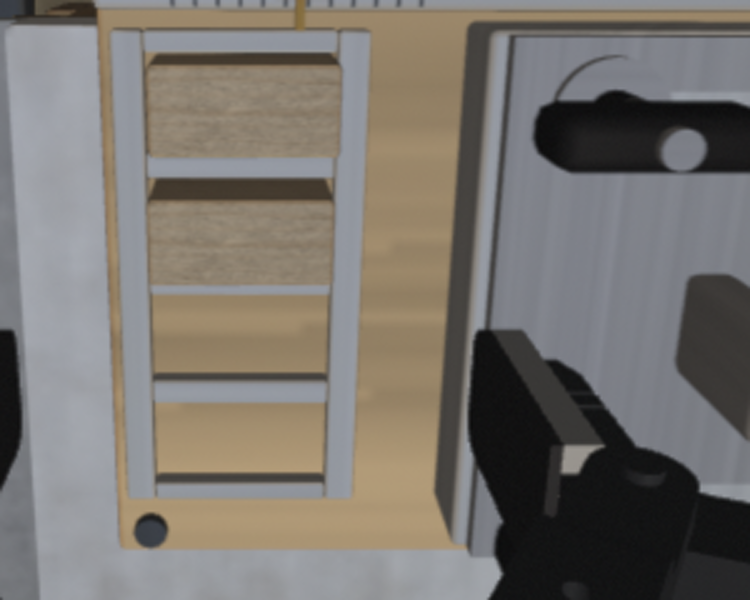

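View pics/d22z.png

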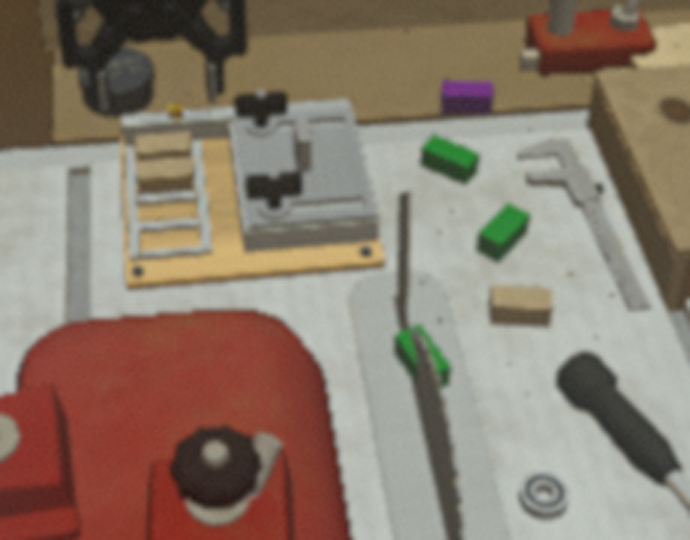

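Run:
```python
from h import *
a=snap("scene");b=snap("side","d23")
T=np.eye(4);T[:3,:3]=np.array([[0,1,0],[1,0,0],[0,0,-1]]);T[:3,3]=[.456,.1014,.3261]
c=snap("wrist");w={"K":c["K"],"extrinsics":T@c["T_tool_cam"]}
print("knife top",tri(a,(315,175),b,(345.5,213)))
print("knife base side",onz(b,345,258,0))
for p in [(145,288),(190,250),(10,255),(105,268)]: print(p,onz(w,*p,0).round(3),onz(w,*p,.06).round(3))
f=a["frame"][120:240,230:400,::-1];cv2.imwrite("pics/s23z.png",cv2.resize(f,None,fx=4,fy=4,interpolation=cv2.INTER_CUBIC))
f=b["frame"][200:400,310:440,::-1];cv2.imwrite("pics/d23z.png",cv2.resize(f,None,fx=3,fy=3,interpolation=cv2.INTER_CUBIC))
```

```text
knife top (array([ 0.59446169, -0.0907625 ,  0.11823559]), np.float64(2.073299333643629e-07))
knife base side [ 0.59638107 -0.10998923  0.        ]
(145, 288) [ 0.661 -0.155  0.   ] [ 0.626 -0.122  0.06 ]
(190, 250) [ 0.6   -0.082  0.   ] [ 0.572 -0.059  0.06 ]
(10, 255) [ 0.608 -0.343 -0.   ] [ 0.579 -0.286  0.06 ]
(105, 268) [ 0.628 -0.209  0.   ] [ 0.597 -0.17   0.06 ]
```

View pics/s23z.png

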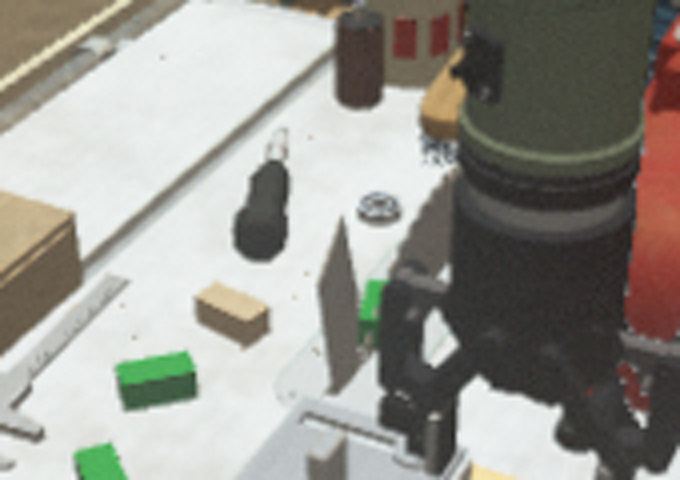

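View pics/d23z.png

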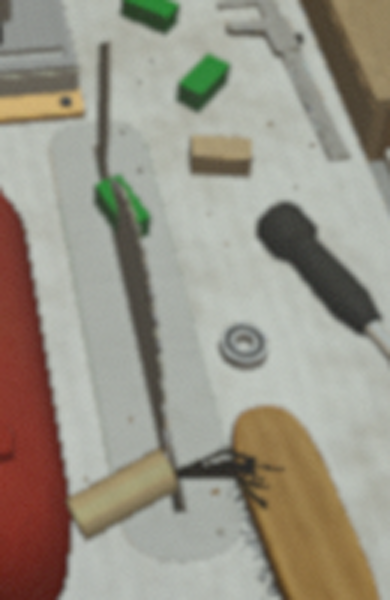

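Emit:
{"api": "jog_arm", "payload": {"plan": [[[0, 0, -1, 0, 0, 0, 70], [0, 0, -1, 0, 0, 0, 70], [0.4, 0.2, -1, 0, 0, 0, 70], [0.8, 0.5, -1, 0, 0, 0, 70], [0.9, 0.6, -0.7, 0, 0, 0, 70], [0.9, 0.6, 0, 0, 0, 0, 70], [0.9, 0.6, 0, 0, 0, 0, 70], [0.9, 0.6, 0, 0, 0, 0, 70]]]}}

```text
time_s: 29.98
tool_pos: [0.5472, -0.0253, 0.2073]
tcp_rot: [-3.141, -0.02, 0.001]
wrist_force: [0.5, 0.4, -0.3]
finger_gap: 0.819
```

Emit:
{"api": "jog_arm", "payload": {"plan": [[[0.9, 0.6, 0, 0, 0, 0, 70], [0.9, 0.6, 0, 0, 0, 0, 70], [0.9, 0.6, 0, 0, 0, 0, 70], [0.9, 0.6, 0, 0, 0, 0, 70], [0.9, 0.6, 0, 0, 0, 0, 70], [0.8, 0.5, 0, 0, 0, 0, 70], [0, 0, 0, 0, 0, 0, 70], [0, 0, 0, 0, 0, 0, 70]]]}}

```text
time_s: 30.65
tool_pos: [0.68, -0.1109, 0.2056]
tcp_rot: [-3.141, -0.018, 0.005]
wrist_force: [-0.0, 0.1, -0.1]
finger_gap: 0.823
```

Run:
```python
from h import *
st();c=snap("wrist","w24")
for q in tops(c,z=.022,vmin=130,smax=100,amin=200): print(rel((q[0],q[1],.01)))
```

```text
t 30.65 pos [ 0.68   -0.1109  0.2056] q [-0.178  0.518  1.31   0.     1.317 -0.19 ] F [-0.   0.1 -0.1] gap 0.823
[[ 1.     0.012 -0.003]
 [ 0.012 -1.     0.001]
 [-0.003 -0.001 -1.   ]]
(0.6816, -0.1121, np.float32(-10.7), 21, 45, (296, 160, 50, 29))
(0.852, -0.1005, np.float32(0.7), 49, 34, (476, 146, 56, 37))
(0.9465, -0.098, np.float32(0.7), 41, 39, (580, 142, 47, 42))
(0.4321, -0.014, np.float32(0.6), 43, 23, (6, 45, 55, 30))
(0.4312, 0.017, np.float32(0.6), 44, 23, (0, 5, 53, 31))
[0.117 0.081 7.844]
[ 6.938 -0.299  7.823]
[10.719 -0.353  7.811]
[-9.814 -3.966  7.88 ]
[-9.835 -5.206  7.881]
```

View pics/w24.png

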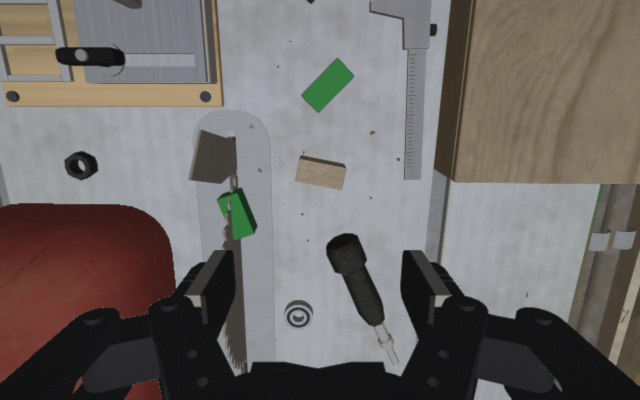

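Emit:
{"api": "jog_arm", "payload": {"plan": [[[0.08, 0.06, 0.2, 0, 0, 0.76, 70], [0, 0, 0.5, 0, 0, 0.76, 70], [0, 0, 0.9, 0, 0, 0.76, 70], [0, 0, 0.9, 0, 0, 0, 70], [0, 0, 0.9, 0, 0, 0, 70], [0, 0, 0.9, 0, 0, 0, 70], [0, 0, 0.3, 0, 0, 0, 70], [0, 0, 0, 0, 0, 0, 70]]]}}

```text
time_s: 31.37
tool_pos: [0.6797, -0.1108, 0.0905]
tcp_rot: [-3.127, 0.291, 0.009]
wrist_force: [0.6, -0.2, 0.5]
finger_gap: 0.819
```

Emit:
{"api": "jog_arm", "payload": {"plan": [[[0, 0, 0, 0, 0, 0, 70], [0, 0, 0, 0, 0, 0, 70]]]}}

```text
time_s: 31.53
tool_pos: [0.6828, -0.1118, 0.0947]
tcp_rot: [3.128, -0.292, 0.005]
wrist_force: [1.0, -0.1, -0.2]
finger_gap: 0.82
```

Run:
```python
from h import *
st();c=snap("wrist","w25")
for s in (70,80,100):
  for q in tops(c,z=.022,vmin=130,smax=s,amin=200,roi=(240,140,400,270)): print(rel((q[0],q[1],.01)))
```

```text
t 31.53 pos [ 0.6828 -0.1118  0.0947] q [-0.179  0.598  1.456  0.     1.084  0.007] F [ 1.  -0.1 -0.2] gap 0.82
[[ 0.983 -0.185  0.003]
 [-0.185 -0.983 -0.   ]
 [ 0.003 -0.    -1.   ]]
(0.6819, -0.1124, np.float32(-10.7), 21, 45, (282, 195, 70, 32))
[-0.047  0.03   3.393]
(0.6819, -0.1124, np.float32(-10.7), 21, 45, (282, 195, 70, 32))
[-0.047  0.03   3.393]
(0.6819, -0.1124, np.float32(-10.7), 21, 45, (282, 195, 70, 32))
[-0.047  0.03   3.393]
```

View pics/w25.png

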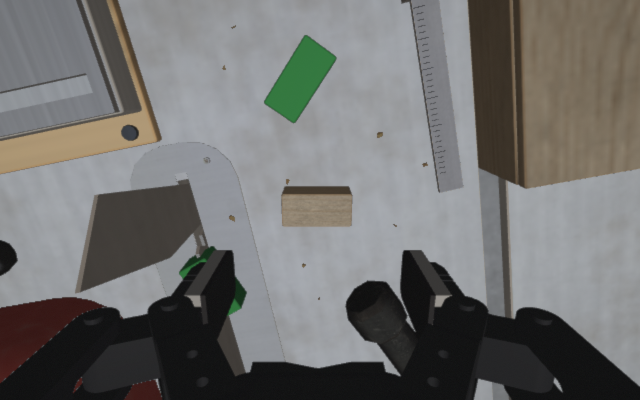

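Run:
```python
from h import *
c=snap("wrist")
for z in (.015,.03):
  for p in [(370,282),(348,295),(400,300),(205,262)]: print(p,z,rel(onz(c,*p,z))*25)
```

```text
(370, 282) 0.015 [36.575 55.9   79.825]
(348, 295) 0.015 [21.35  66.175 79.775]
(400, 300) 0.015 [58.575 70.3   79.9  ]
(205, 262) 0.015 [-77.8    40.275  79.45 ]
(370, 282) 0.03 [34.075 47.4   64.825]
(348, 295) 0.03 [19.9   56.975 64.775]
(400, 300) 0.03 [54.6   60.825 64.875]
(205, 262) 0.03 [-72.575  32.825  64.475]
```

Emit:
{"api": "jog_arm", "payload": {"plan": [[[-0.04, 0.03, 0.6, 0, 0, 0, 68], [0, 0, 0.8, 0, 0, 0, 68], [0, 0, 0.8, 0, 0, 0, 68], [0, 0, 0.8, 0, 0, 0, 68], [0, 0, 0.4, 0, 0, 0, 68], [0, 0, 0, 0, 0, 0, 68], [0, 0, 0, 0, 0, 0, 40], [0, 0, 0, 0, 0, 0, 30]]]}}

```text
time_s: 32.3
tool_pos: [0.682, -0.1126, 0.0095]
tcp_rot: [3.128, -0.292, 0.005]
wrist_force: [0.5, -0.3, 1.3]
finger_gap: 0.527
```

Emit:
{"api": "jog_arm", "payload": {"plan": [[[0, 0, 0, 0, 0, 0, 30], [0, 0, 0, 0, 0, 0, 30], [0, 0, 0, 0, 0, 0, 30]]]}}

```text
time_s: 32.55
tool_pos: [0.6822, -0.1126, 0.0099]
tcp_rot: [3.128, -0.292, 0.006]
wrist_force: [0.6, -0.2, 6.5]
finger_gap: 0.505
```

Emit:
{"api": "jog_arm", "payload": {"plan": [[[0, 0, -0.5, 0, 0, 0, 30], [0, 0, -0.8, 0, 0, 0, 30], [0, 0, -0.9, 0, 0, 0, 30], [0, 0, -0.9, 0, 0, 0, 30], [0, 0, -0.9, 0, 0, 0, 30], [0, 0, -0.9, 0, 0, -0.75, 30], [0, 0, -0.9, 0, 0, -0.75, 30], [0, 0, -0.9, 0, 0, -0.75, 30]]]}}

```text
time_s: 33.22
tool_pos: [0.6804, -0.1123, 0.1772]
tcp_rot: [-3.141, -0.021, -0.0]
wrist_force: [-0.2, -0.3, -1.3]
finger_gap: 0.509
```

Emit:
{"api": "jog_arm", "payload": {"plan": [[[0, 0, 0, 0, 0, 0, 30], [0, 0, 0, 0, 0, 0, 30]]]}}

```text
time_s: 33.38
tool_pos: [0.6813, -0.1125, 0.1773]
tcp_rot: [3.141, 0.014, 0.005]
wrist_force: [0.6, 0.4, -0.6]
finger_gap: 0.505
```

Run:
```python
from h import *
s=st();c=snap("wrist","w26")
z=s["tool_pos"][2]+.012
for q in tops(c,z=z,vmin=130,roi=(250,230,385,320),smax=90): 
    r=rel((q[0],q[1],z))*25; print("blank in tool mm",r)
print(rel((.4262,.019,.02)))
```

```text
t 33.38 pos [ 0.6813 -0.1125  0.1773] q [-0.18   0.534  1.355  0.     1.25  -0.189] F [ 0.6  0.4 -0.6] gap 0.505
[[ 1.     0.009  0.003]
 [ 0.009 -1.    -0.001]
 [ 0.003  0.001 -1.   ]]
(0.6809, -0.1121, np.float32(0.4), 43, 21, (265, 249, 106, 48))
blank in tool mm [  0.475  -0.2   -13.9  ]
[-10.121  -5.343   6.218]
```

View pics/w26.png

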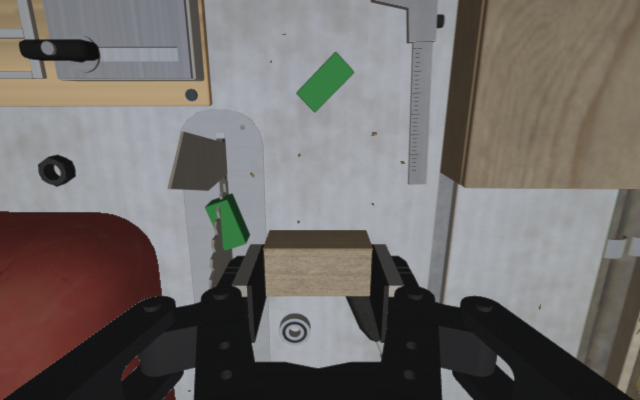

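Emit:
{"api": "jog_arm", "payload": {"plan": [[[-0.92, -0.49, 0, 0, 0, 0, 30], [-0.92, -0.49, 0, 0, 0, 0, 30], [-0.92, -0.49, 0, 0, 0, 0, 30], [-0.92, -0.49, 0, 0, 0, 0, 30], [-0.92, -0.49, 0, 0, 0, 0, 30], [-0.92, -0.49, 0, 0, 0, 0, 30], [-0.92, -0.49, 0, 0, 0, 0, 30], [-0.92, -0.49, 0, 0, 0, 0, 30]]]}}

```text
time_s: 34.1
tool_pos: [0.4933, -0.0157, 0.1736]
tcp_rot: [-3.141, -0.014, 0.006]
wrist_force: [-0.5, 0.3, -0.9]
finger_gap: 0.508
```

Emit:
{"api": "jog_arm", "payload": {"plan": [[[-0.92, -0.49, 0, 0, 0, 0, 30], [-0.92, -0.49, 0, 0, 0, -0.05, 30], [-0.92, -0.48, 0, 0, 0, 0, 30], [0, 0, 1, 0, 0, 0, 30], [0, 0, 1, 0, 0, 0, 30], [0, 0, 1, 0, 0, 0, 30], [0, 0, 1, 0, 0, 0, 30], [0, 0, 0.9, 0, 0, 0, 30]]]}}

```text
time_s: 34.77
tool_pos: [0.4245, 0.0195, 0.0505]
tcp_rot: [-3.141, -0.021, 0.006]
wrist_force: [0.3, -0.5, -0.9]
finger_gap: 0.51
```

Emit:
{"api": "jog_arm", "payload": {"plan": [[[0, 0, 0, 0, 0, 0, 30], [0, 0, 0, 0, 0, 0, 30]]]}}

```text
time_s: 34.93
tool_pos: [0.4247, 0.0195, 0.0515]
tcp_rot: [-3.141, -0.022, 0.008]
wrist_force: [-0.2, -0.2, -0.4]
finger_gap: 0.51
```

Run:
```python
from h import *
st();c=snap("wrist")
print(rel((.426,.0198,.02)))
```

```text
t 34.93 pos [0.4247 0.0195 0.0515] q [0.019 0.304 2.137 0.    0.705 0.005] F [-0.2 -0.2 -0.4] gap 0.51
[[ 1.     0.014 -0.005]
 [ 0.014 -1.     0.   ]
 [-0.005 -0.    -1.   ]]
[ 0.    -0.013  1.305]
```

Emit:
{"api": "jog_arm", "payload": {"plan": [[[0, 0, 0.4, 0, 0, 0, 30], [0, 0, 0.3, 0, 0, 0, 30], [0, 0, 0, 0, 0, 0, 30], [0, 0, 0, 0, 0, 0, 30], [0, 0, 0, 0, 0, 0, 30]]]}}

```text
time_s: 35.4
tool_pos: [0.4269, 0.0195, 0.0359]
tcp_rot: [-3.141, -0.022, -0.002]
wrist_force: [1.2, -0.5, -0.8]
finger_gap: 0.508
```

Run:
```python
from h import *
c=snap("wrist");st()
f=c["frame"][190:380,240:420,::-1]
cv2.imwrite("pics/w27z.png",cv2.resize(f,None,fx=3,fy=3,interpolation=cv2.INTER_CUBIC))
print(rel((.426,.0198,.02)))
```

```text
t 35.45 pos [0.4269 0.0195 0.0359] q [0.019 0.331 2.154 0.    0.655 0.004] F [-0.5  1.  -0.1] gap 0.509
[[ 1.     0.014  0.001]
 [ 0.014 -1.     0.   ]
 [ 0.001 -0.    -1.   ]]
[-0.037 -0.013  0.637]
```

View pics/w27z.png

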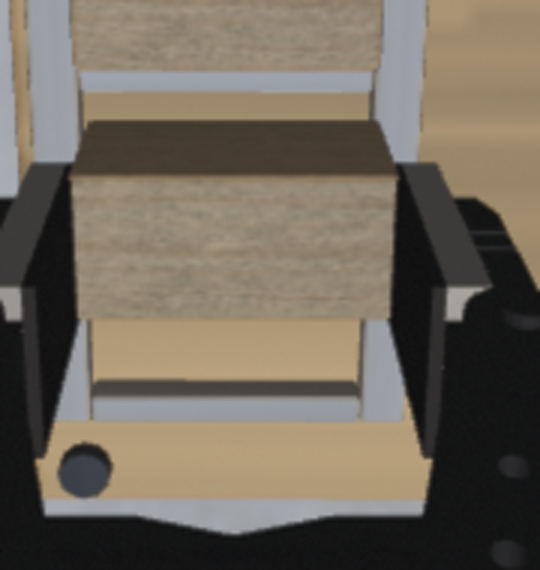

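Run:
```python
from h import *
c=snap("wrist")
Z=lambda x,y:(240+x/3,190+y/3)
for p,z in [((79,92),.016),((374,92),.016),((90,121),.026),((381,121),.026),((91,396),.016),((360,396),.016)]: print(onz(c,*Z(*p),z).round(4))
```

```text
[0.4015 0.0307 0.016 ]
[0.4494 0.0313 0.016 ]
[0.4045 0.0296 0.026 ]
[0.4492 0.0302 0.026 ]
[ 0.4021 -0.0265  0.016 ]
[ 0.4498 -0.0259  0.016 ]
```

Emit:
{"api": "jog_arm", "payload": {"plan": [[[-0.05, 0.02, 0.1, 0, 0, 0, 30], [0, 0, 0, 0, 0, 0, 30], [0, 0, 0.15, 0, 0, 0, 30], [0, 0, 0.15, 0, 0, 0, 30], [0, 0, 0.15, 0, 0, 0, 30], [0, 0, 0.06, 0, 0, 0, 30], [0, 0, 0, 0, 0, 0, 30], [0, 0, 0, 0, 0, 0, 30]]]}}

```text
time_s: 36.17
tool_pos: [0.4248, 0.019, 0.0199]
tcp_rot: [-3.141, -0.023, 0.002]
wrist_force: [-1.2, 0.6, 2.3]
finger_gap: 0.511
```

Run:
```python
from h import *
c=snap("wrist");st()
f=c["frame"][190:380,240:420,::-1]
cv2.imwrite("pics/w28z.png",cv2.resize(f,None,fx=3,fy=3,interpolation=cv2.INTER_CUBIC))
```

```text
t 36.22 pos [0.4248 0.019  0.0199] q [0.017 0.358 2.174 0.    0.61  0.003] F [-2.6 -0.7  3.1] gap 0.506
[[ 1.     0.014 -0.001]
 [ 0.014 -1.     0.   ]
 [-0.001 -0.    -1.   ]]
```

View pics/w28z.png

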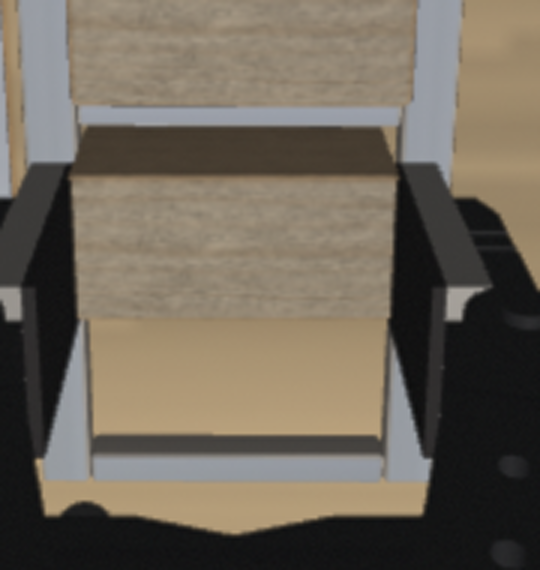

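Seated on the floor with light contact. Release, rise and check.

Emit:
{"api": "jog_arm", "payload": {"plan": [[[0, 0, 0, 0, 0, 0, 54], [0, 0, 0, 0, 0, 0, 54], [0, 0, -0.3, 0, 0, 0, 56], [0, 0, -0.8, 0, 0, 0, 60], [0, 0, -0.9, 0, 0, 0, 75], [0, -0.9, -0.9, 0, 0, 0, 75], [0, -0.2, -0.9, 0, 0, 0, 75], [0, 0, -0.9, 0, 0, 0, 75]]]}}

```text
time_s: 36.88
tool_pos: [0.4247, 0.0474, 0.1392]
tcp_rot: [-3.141, -0.025, -0.001]
wrist_force: [0.6, 0.7, -0.2]
finger_gap: 0.878
```

Emit:
{"api": "jog_arm", "payload": {"plan": [[[0, 0, 0, 0, 0, 0, 75], [0, 0, 0, 0, 0, 0, 75]]]}}

```text
time_s: 37.05
tool_pos: [0.4255, 0.0466, 0.1389]
tcp_rot: [-3.141, -0.023, -0.006]
wrist_force: [-0.2, -0.4, -0.3]
finger_gap: 0.877
```

Run:
```python
from h import *
st();c=snap("wrist","w29")
tops(c,z=.032,vmin=135,smax=90,roi=(200,60,450,300))
f=c["frame"][60:330,160:500,::-1]
cv2.imwrite("pics/w29z.png",cv2.resize(f,None,fx=2.2,fy=2.2,interpolation=cv2.INTER_CUBIC))
s=snap("side","d29"); snap("scene","s29")
f=s["frame"][150:330,210:440,::-1]
cv2.imwrite("pics/d29z.png",cv2.resize(f,None,fx=3,fy=3,interpolation=cv2.INTER_CUBIC))
```

```text
t 37.05 pos [0.4255 0.0466 0.1389] q [0.082 0.177 2.022 0.    0.938 0.067] F [-0.2 -0.4 -0.3] gap 0.877
[[ 1.     0.015  0.004]
 [ 0.015 -1.     0.   ]
 [ 0.004 -0.    -1.   ]]
(0.4249, 0.0078, np.float32(0.7), 44, 44, (287, 217, 58, 54))
(0.4241, 0.0507, np.float32(0.8), 42, 20, (287, 176, 58, 28))
(0.4217, 0.083, np.float32(0.8), 37, 20, (287, 131, 53, 29))
(0.4136, 0.0988, np.float32(0.8), 44, 14, (270, 112, 64, 21))
```

View pics/w29z.png

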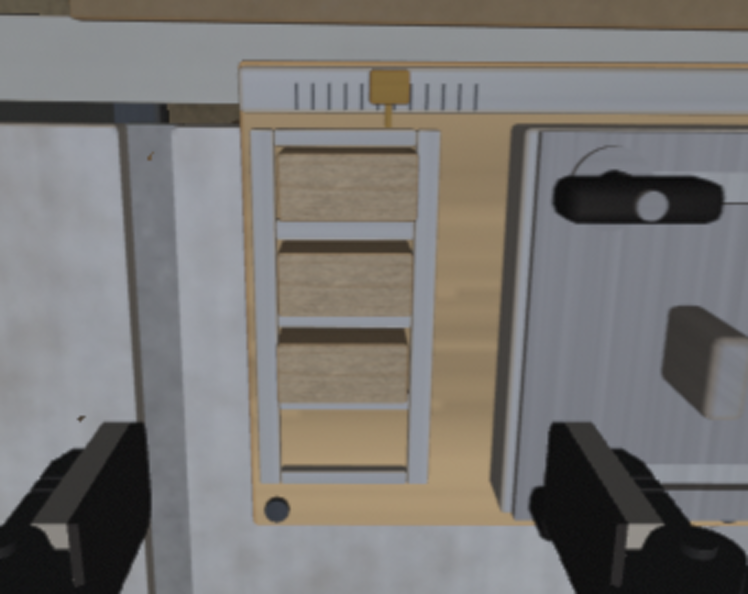

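View pics/d29z.png

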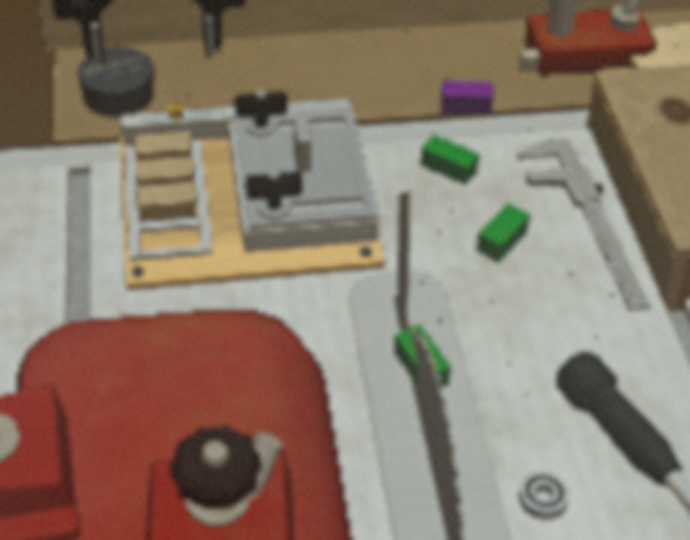

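View pics/s29.png

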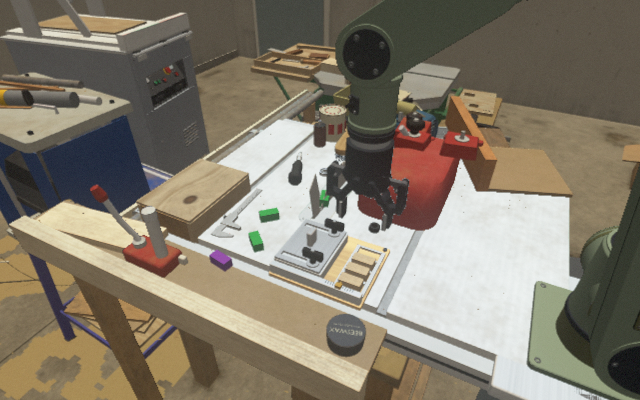

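Emit:
{"api": "jog_arm", "payload": {"plan": [[[0.88, 0.09, 0, 0, 0, 0, 34], [0.88, 0.09, 0, 0, 0, 0, 34], [0.88, 0.09, 0, 0, 0, 0, 34], [0.88, 0.09, 0, 0, 0, 0, 34], [0.88, 0.09, 0, 0, 0, 0, 34], [0, 0, 0.9, 0, 0, 0, 34], [0, 0, 0, 0, 0, 0, 34], [0, 0, 0, 0, 0, 0, 34]]]}}

```text
time_s: 37.87
tool_pos: [0.5329, 0.0365, 0.1129]
tcp_rot: [3.141, 0.022, -0.01]
wrist_force: [0.1, 0.1, -0.6]
finger_gap: 0.396
```

Run:
```python
from h import *
st();c=snap("wrist","w30");print(rel((.5355,.0367,.051)))
```

```text
t 37.87 pos [0.5329 0.0365 0.1129] q [0.047 0.364 1.824 0.    0.959 0.033] F [ 0.1  0.1 -0.6] gap 0.396
[[ 1.     0.014 -0.006]
 [ 0.014 -1.    -0.   ]
 [-0.007  0.    -1.   ]]
[ 8.600e-02 -2.000e-03  2.519e+00]
```

View pics/w30.png

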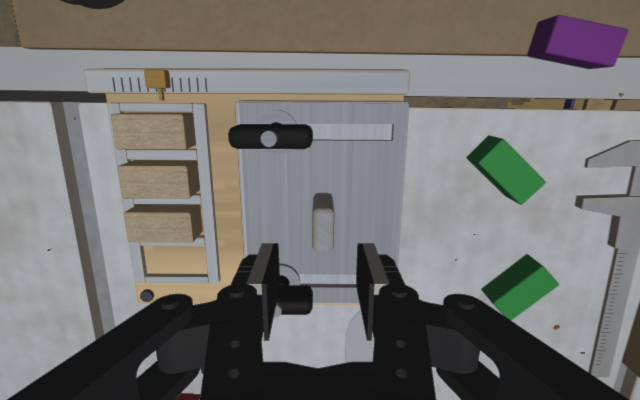

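Emit:
{"api": "jog_arm", "payload": {"plan": [[[0.09, 0, 0.5, 0, 0, 0, 34], [0, 0, 0.7, 0, 0, 0, 34], [0, 0, 0.7, 0, 0, 0, 34], [0, 0, 0.6, 0, 0, 0, 34], [0, 0, 0, 0, 0, 0, 34], [0, 0, 0, 0, 0, 0, 5], [0, 0, 0, 0, 0, 0, 5], [0, 0, 0, 0, 0, 0, 5]]]}}

```text
time_s: 38.58
tool_pos: [0.5354, 0.0368, 0.0536]
tcp_rot: [-3.141, -0.022, 0.005]
wrist_force: [-5.0, -0.9, 0.7]
finger_gap: 0.125
```

Emit:
{"api": "jog_arm", "payload": {"plan": [[[0, 0, 0, 0, 0, 0, 5], [0, 0, 0, 0, 0, 0, 5]]]}}

```text
time_s: 38.75
tool_pos: [0.5354, 0.0369, 0.0536]
tcp_rot: [-3.141, -0.022, 0.005]
wrist_force: [-6.2, -0.0, 2.7]
finger_gap: 0.128
```

Emit:
{"api": "jog_arm", "payload": {"plan": [[[-0.25, 0, 0, 0, 0, 0, 5], [-0.25, 0, 0, 0, 0, 0, 5], [-0.25, 0, 0, 0, 0, 0, 5], [-0.25, 0, 0, 0, 0, 0, 5], [-0.25, 0, 0, 0, 0, 0, 5], [-0.25, 0, 0, 0, 0, 0, 5], [0, 0, 0, 0, 0, 0, 5], [0, 0, 0, 0, 0, 0, 5]]]}}

```text
time_s: 39.42
tool_pos: [0.4987, 0.0365, 0.0536]
tcp_rot: [-3.141, -0.022, 0.001]
wrist_force: [-0.3, 1.2, 10.8]
finger_gap: 0.124
```

Run:
```python
from h import *
st();c=snap("wrist","w31")
```

```text
t 39.42 pos [0.4987 0.0365 0.0536] q [5.000e-02 3.920e-01 1.974e+00 1.000e-03 7.760e-01 3.500e-02] F [-0.3  1.2 10.8] gap 0.124
[[ 1.     0.014 -0.   ]
 [ 0.014 -1.     0.   ]
 [-0.    -0.    -1.   ]]
```

View pics/w31.png

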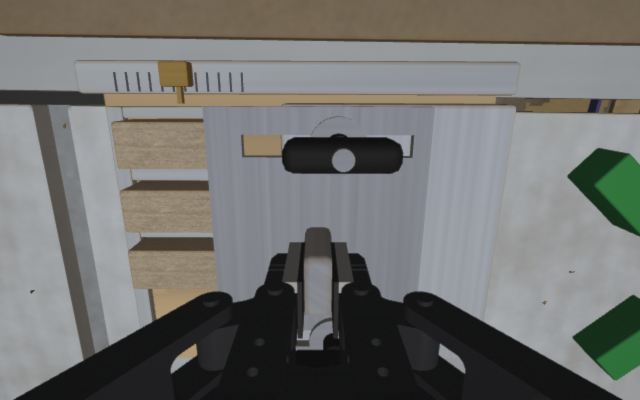

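Run:
```python
from h import *
c=snap("wrist")
f=c["frame"][55:145,95:265,::-1]
cv2.imwrite("pics/w31z.png",cv2.resize(f,None,fx=4.6,fy=4.6,interpolation=cv2.INTER_CUBIC))
```

```text
(no output)
```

View pics/w31z.png

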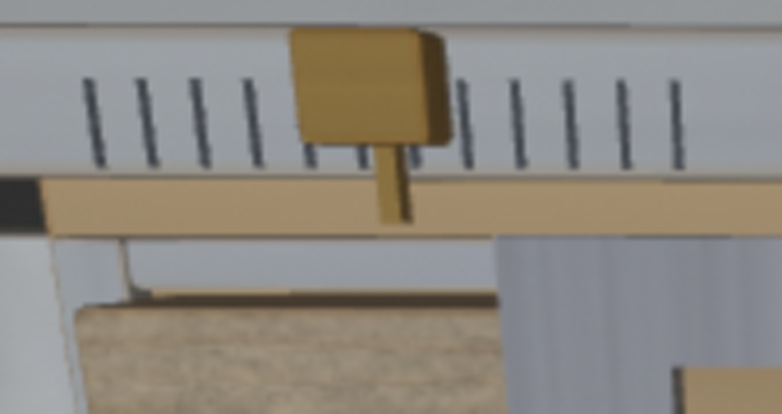

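Run:
```python
from h import *
c=snap("wrist")
Z=lambda x,y:(95+x/4.6,55+y/4.6)
e=onz(c,*Z(497,237),.039);print(e)
for z in (.034,.036,.038,.04):
    t=onz(c,*Z(391,222),z);print(z,t, "gap along x", e[0]-t[0]+.0135*(e[1]-t[1]))
```

```text
[0.44815934 0.10133593 0.039     ]
0.034 [0.43649323 0.10241982 0.034     ] gap along x 0.011651478308411128
0.036 [0.4372431  0.10247405 0.036     ] gap along x 0.010900870867822939
0.038 [0.43799298 0.10252827 0.038     ] gap along x 0.010150263427234804
0.04 [0.43874285 0.10258249 0.04      ] gap along x 0.009399655986646672
```

Emit:
{"api": "jog_arm", "payload": {"plan": [[[-0.18, 0, 0, 0, 0, 0, 5], [-0.16, 0, 0, 0, 0, 0, 5], [0, 0, 0, 0, 0, 0, 5], [0, 0, 0, 0, 0, 0, 5]]]}}

```text
time_s: 39.9
tool_pos: [0.4909, 0.0364, 0.0536]
tcp_rot: [-3.141, -0.022, -0.001]
wrist_force: [0.1, 1.9, 8.9]
finger_gap: 0.124
```

Run:
```python
from h import *
st();c=snap("wrist")
f=c["frame"][55:145,115:285,::-1]
cv2.imwrite("pics/w32z.png",cv2.resize(f,None,fx=4.6,fy=4.6,interpolation=cv2.INTER_CUBIC))
```

```text
t 39.9 pos [0.4909 0.0364 0.0536] q [5.000e-02 3.820e-01 1.993e+00 1.000e-03 7.670e-01 3.600e-02] F [0.1 1.9 8.9] gap 0.124
[[ 1.     0.014  0.001]
 [ 0.014 -1.     0.001]
 [ 0.001 -0.001 -1.   ]]
```

View pics/w32z.png

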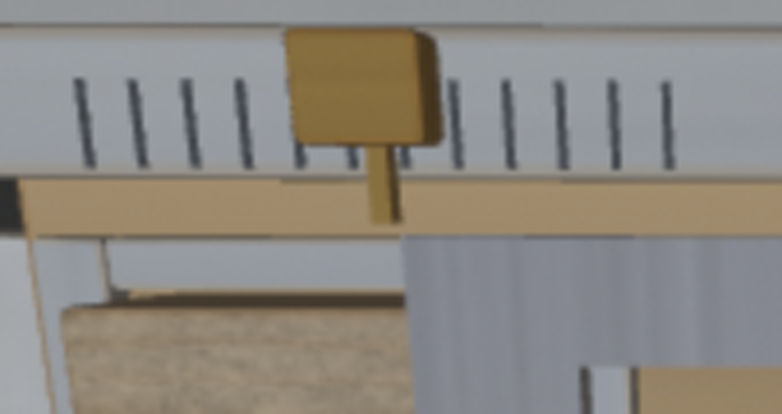

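Emit:
{"api": "jog_arm", "payload": {"plan": [[[0, 0, 0, 0, 0, 0, 32], [0, 0, 0, 0, 0, 0, 34], [0, 0, -0.8, 0, 0, 0, 34], [-0.1, 0, -1, 0, 0, 0, 34], [-1, 0, -0.2, 0, 0, 0, 34], [-1, 0, 0, 0, 0, 0, 34], [0, 0, 0, 0, 0, 0, 34], [0, 0, 0, 0, 0, 0, 34]]]}}

```text
time_s: 40.62
tool_pos: [0.4366, 0.0352, 0.1022]
tcp_rot: [3.141, 0.023, -0.004]
wrist_force: [0.0, -0.3, 0.3]
finger_gap: 0.398
```

Run:
```python
from h import *
st();c=snap("wrist","w33")
f=c["frame"][90:250,200:440,::-1]
cv2.imwrite("pics/w33z.png",cv2.resize(f,None,fx=3.3,fy=3.3,interpolation=cv2.INTER_CUBIC))
```

```text
t 40.62 pos [0.4366 0.0352 0.1022] q [ 0.054  0.242  2.05  -0.     0.852  0.04 ] F [ 0.  -0.3  0.3] gap 0.398
[[ 1.     0.015 -0.002]
 [ 0.015 -1.    -0.   ]
 [-0.002  0.    -1.   ]]
```

View pics/w33z.png

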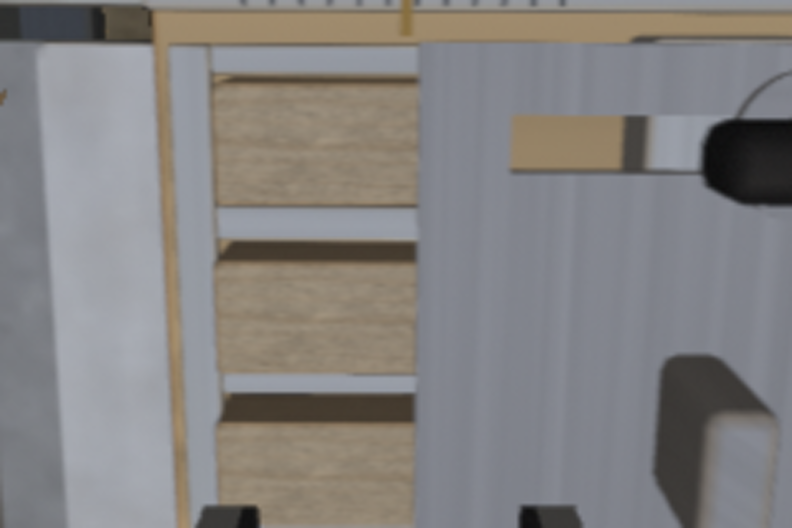

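Run:
```python
from h import *
c=snap("wrist")
f=c["frame"][84:114,300:350,::-1]
cv2.imwrite("pics/w34z.png",cv2.resize(f,None,fx=15,fy=15,interpolation=cv2.INTER_CUBIC))
print(c["frame"][98,312:335].tolist());print(c["frame"][108,316:335].sum(-1).tolist())
```

```text
[[158, 138, 108], [158, 138, 108], [158, 138, 108], [158, 138, 108], [158, 138, 107], [155, 134, 102], [141, 118, 76], [136, 111, 65], [136, 112, 68], [145, 122, 84], [156, 135, 104], [158, 138, 108], [158, 138, 108], [158, 138, 108], [158, 138, 108], [158, 138, 108], [158, 138, 108], [158, 138, 108], [158, 138, 108], [158, 138, 108], [158, 139, 109], [158, 138, 108], [158, 138, 108]]
[459, 459, 459, 458, 458, 459, 457, 442, 395, 392, 392, 395, 401, 408, 408, 402, 401, 407, 409]
```

View pics/w34z.png

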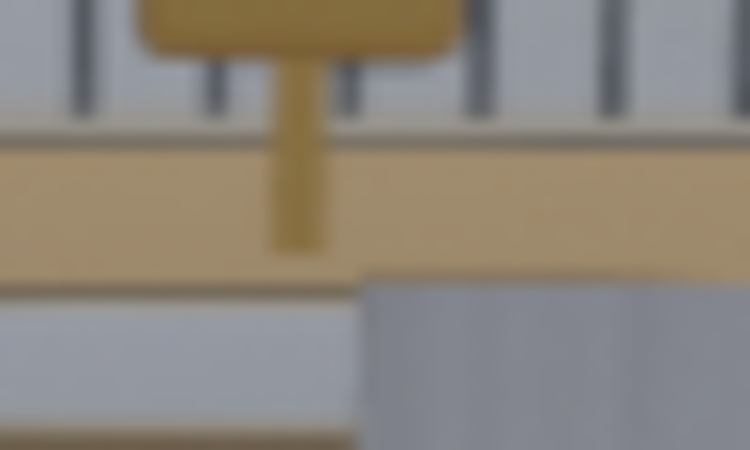

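Run:
```python
from h import *
c=snap("wrist")
e=onz(c,323.6,103,.039)
for z in (.034,.039):
    t=onz(c,319.4,100,z);print(e,t,e[0]-t[0]+.0135*(e[1]-t[1]))
```

```text
[0.44098207 0.1013327  0.039     ] [0.43862324 0.10285522 0.034     ] 0.0023382815352691283
[0.44098207 0.1013327  0.039     ] [0.438597   0.10292383 0.039     ] 0.0023635920248996386
```

Emit:
{"api": "jog_arm", "payload": {"plan": [[[1, -0.04, 0, 0, 0, 0, 34], [1, 0, 0, 0, 0, 0, 34], [0.1, 0, 0, 0, 0, 0, 34], [0, 0, 0.5, 0, 0, 0, 34], [0, 0, 0.7, 0, 0, 0, 34], [0, 0, 0.75, 0, 0, 0, 34], [0, 0, 0, 0, 0, 0, 34], [0, 0, 0, 0, 0, 0, 34]]]}}

```text
time_s: 41.43
tool_pos: [0.4908, 0.0371, 0.0529]
tcp_rot: [3.141, 0.023, -0.004]
wrist_force: [-0.6, -0.6, 0.5]
finger_gap: 0.396
```

Run:
```python
from h import *
st();print(rel((.4905,.0364,.053)))
```

```text
t 41.43 pos [0.4908 0.0371 0.0529] q [0.052 0.384 1.991 0.    0.77  0.038] F [-0.6 -0.6  0.5] gap 0.396
[[ 1.     0.014 -0.003]
 [ 0.014 -1.    -0.   ]
 [-0.003  0.    -1.   ]]
[-0.01   0.028 -0.003]
```

Emit:
{"api": "jog_arm", "payload": {"plan": [[[0, 0, 0, 0, 0, 0, 5], [0, 0, 0, 0, 0, 0, 5], [0, 0, 0, 0, 0, 0, 5], [0, 0, 0, 0, 0, 0, 5], [0, 0, 0, 0, 0, 0, 5]]]}}

```text
time_s: 41.85
tool_pos: [0.4919, 0.0372, 0.0548]
tcp_rot: [-3.141, -0.022, -0.003]
wrist_force: [-0.2, -0.1, 7.0]
finger_gap: 0.126
```

Emit:
{"api": "jog_arm", "payload": {"plan": [[[-0.05, 0, 0, 0, 0, 0, 5], [-0.04, 0, 0, 0, 0, 0, 5], [0, 0, 0, 0, 0, 0, 5], [0, 0, 0, 0, 0, 0, 5]]]}}

```text
time_s: 42.18
tool_pos: [0.4906, 0.0372, 0.0548]
tcp_rot: [-3.141, -0.022, -0.006]
wrist_force: [2.4, 0.6, 6.8]
finger_gap: 0.126
```

Emit:
{"api": "jog_arm", "payload": {"plan": [[[-0.04, 0, 0, 0, 0, 0, 5], [0, 0, 0, 0, 0, 0, 5], [0, 0, 0, 0, 0, 0, 5]]]}}

```text
time_s: 42.43
tool_pos: [0.4896, 0.0372, 0.0548]
tcp_rot: [-3.141, -0.023, -0.006]
wrist_force: [3.5, -0.1, 7.6]
finger_gap: 0.124
```

Run:
```python
from h import *
st();c=snap("wrist")
f=c["frame"][55:145,115:285,::-1]
cv2.imwrite("pics/w35z.png",cv2.resize(f,None,fx=4.6,fy=4.6,interpolation=cv2.INTER_CUBIC))
```

```text
t 42.43 pos [0.4896 0.0372 0.0548] q [0.052 0.377 1.996 0.    0.764 0.038] F [ 3.5 -0.1  7.6] gap 0.124
[[ 1.     0.014  0.004]
 [ 0.014 -1.     0.   ]
 [ 0.004 -0.    -1.   ]]
```

View pics/w35z.png

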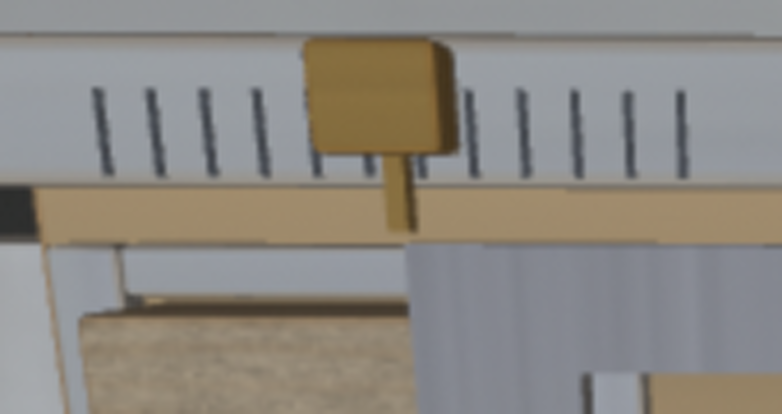

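Emit:
{"api": "jog_arm", "payload": {"plan": [[[0, 0, 0, 0, 0, 0, 32], [0, 0, 0, 0, 0, 0, 34], [0, 0, -0.8, 0, 0, 0, 34], [-0.1, 0, -1, 0, 0, 0, 34], [-1, 0, -0.2, 0, 0, 0, 34], [-1, 0, 0, 0, 0, 0, 34], [0, 0, 0, 0, 0, 0, 34], [0, 0, 0, 0, 0, 0, 34]]]}}

```text
time_s: 43.15
tool_pos: [0.4336, 0.0363, 0.1035]
tcp_rot: [3.141, 0.023, -0.003]
wrist_force: [1.1, 0.8, -0.1]
finger_gap: 0.396
```

Emit:
{"api": "jog_arm", "payload": {"plan": [[[0, 0, 0, 0, 0, 0, 34], [0, 0, 0, 0, 0, 0, 34]]]}}

```text
time_s: 43.32
tool_pos: [0.4362, 0.0364, 0.1036]
tcp_rot: [-3.141, -0.023, -0.0]
wrist_force: [-0.6, 0.8, 0.0]
finger_gap: 0.4
```

```bash
cat >> h.py <<'E'
def gap(name):
    c=snap("wrist")
    f=c["frame"][84:114,300:350,::-1]
    cv2.imwrite(f"pics/{name}.png",cv2.resize(f,None,fx=15,fy=15,interpolation=cv2.INTER_CUBIC))
    return c
E
python3 - <<'E'
from h import *
st();c=gap("w36z")
for r in (96,98,100): print(r,(c["frame"][r,310:335,2]).tolist())
for r in (105,106,107,108): print(r,c["frame"][r,310:335].sum(-1).tolist())
E
```

```text
t 43.32 pos [0.4362 0.0364 0.1036] q [0.057 0.239 2.05  0.    0.852 0.042] F [-0.6  0.8  0. ] gap 0.4
[[ 1.     0.014  0.   ]
 [ 0.014 -1.     0.   ]
 [ 0.    -0.    -1.   ]]
96 [108, 108, 108, 108, 108, 108, 108, 108, 108, 108, 103, 70, 63, 67, 87, 106, 108, 108, 108, 108, 108, 108, 108, 108, 108]
98 [108, 109, 109, 109, 109, 109, 109, 108, 108, 109, 104, 70, 64, 68, 88, 107, 109, 109, 109, 109, 109, 109, 109, 109, 109]
100 [108, 108, 108, 108, 108, 108, 108, 108, 108, 106, 90, 67, 64, 68, 87, 106, 108, 108, 108, 108, 108, 108, 108, 108, 108]
105 [301, 300, 300, 300, 300, 298, 298, 300, 297, 298, 298, 297, 294, 298, 317, 380, 385, 390, 392, 399, 403, 398, 393, 398, 404]
106 [431, 430, 431, 428, 431, 429, 428, 428, 428, 427, 427, 427, 428, 420, 367, 387, 389, 395, 398, 405, 410, 404, 399, 404, 408]
107 [464, 465, 464, 463, 463, 464, 464, 463, 463, 462, 463, 462, 464, 456, 413, 395, 391, 392, 398, 405, 410, 405, 399, 404, 408]
108 [464, 464, 463, 463, 463, 463, 461, 462, 461, 462, 462, 461, 461, 455, 415, 395, 390, 394, 398, 405, 409, 404, 401, 405, 410]
```

View pics/w36z.png

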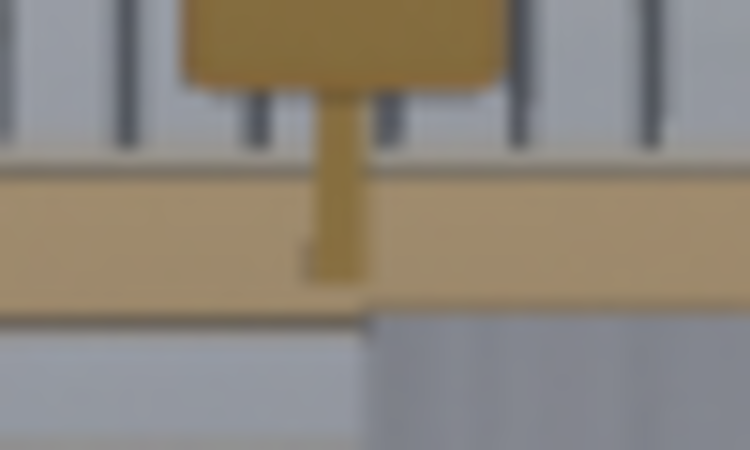

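Emit:
{"api": "jog_arm", "payload": {"plan": [[[1, -0.02, 0, 0, 0, 0, 34], [1, 0, 0, 0, 0, 0, 34], [0.1, 0, 0, 0, 0, 0, 34], [0, 0, 0.5, 0, 0, 0, 34], [0, 0, 0.7, 0, 0, 0, 34], [0, 0, 0.75, 0, 0, 0, 34], [0, 0, 0, 0, 0, 0, 34], [0, 0, 0, 0, 0, 0, 34]]]}}

```text
time_s: 44.03
tool_pos: [0.4874, 0.0376, 0.0542]
tcp_rot: [3.141, 0.023, -0.004]
wrist_force: [0.4, -0.3, 0.5]
finger_gap: 0.396
```

Emit:
{"api": "jog_arm", "payload": {"plan": [[[0, 0, 0, 0, 0, 0, 5], [0, 0, 0, 0, 0, 0, 5], [0, 0, 0, 0, 0, 0, 5], [0, 0, 0, 0, 0, 0, 5], [0, 0, 0, 0, 0, 0, 5]]]}}

```text
time_s: 44.45
tool_pos: [0.4891, 0.0377, 0.0562]
tcp_rot: [-3.141, -0.022, -0.005]
wrist_force: [0.2, -0.6, 6.5]
finger_gap: 0.125
```

Emit:
{"api": "jog_arm", "payload": {"plan": [[[-0.05, 0, 0, 0, 0, 0, 5], [0, 0, 0, 0, 0, 0, 5], [0, 0, 0, 0, 0, 0, 5], [0, 0, 0, 0, 0, 0, 5]]]}}

```text
time_s: 44.78
tool_pos: [0.4883, 0.0377, 0.0562]
tcp_rot: [-3.141, -0.022, -0.006]
wrist_force: [2.6, -0.6, 5.8]
finger_gap: 0.123
```

Emit:
{"api": "jog_arm", "payload": {"plan": [[[0, 0, 0, 0, 0, 0, 32], [0, 0, 0, 0, 0, 0, 34], [0, 0, -0.8, 0, 0, 0, 34], [-0.1, 0, -1, 0, 0, 0, 34], [-1, 0, -0.2, 0, 0, 0, 34], [-1, 0, 0, 0, 0, 0, 34], [0, 0, 0, 0, 0, 0, 34], [0, 0, 0, 0, 0, 0, 34]]]}}

```text
time_s: 45.45
tool_pos: [0.4323, 0.0368, 0.1048]
tcp_rot: [3.141, 0.023, -0.003]
wrist_force: [0.7, 0.2, 0.4]
finger_gap: 0.397
```

Emit:
{"api": "jog_arm", "payload": {"plan": [[[0, 0, 0, 0, 0, 0, 34], [0, 0, 0, 0, 0, 0, 34]]]}}

```text
time_s: 45.62
tool_pos: [0.4349, 0.0369, 0.1049]
tcp_rot: [-3.141, -0.023, -0.0]
wrist_force: [0.1, 0.4, 0.5]
finger_gap: 0.395
```

Run:
```python
from h import *
st();c=gap("w37z")
for r in (96,98): print(r,(c["frame"][r,310:335,2]).tolist())
for r in (107,108,109): print(r,c["frame"][r,310:335].sum(-1).tolist())
```

```text
t 45.62 pos [0.4349 0.0369 0.1049] q [0.058 0.235 2.051 0.    0.855 0.044] F [0.1 0.4 0.5] gap 0.395
[[ 1.     0.014  0.   ]
 [ 0.014 -1.     0.   ]
 [ 0.    -0.    -1.   ]]
96 [102, 102, 103, 103, 102, 103, 102, 103, 103, 103, 103, 103, 99, 69, 63, 65, 75, 98, 100, 100, 100, 100, 100, 100, 100]
98 [109, 109, 108, 108, 109, 109, 108, 108, 109, 108, 109, 108, 104, 70, 64, 68, 88, 107, 109, 109, 108, 108, 109, 108, 109]
107 [442, 442, 442, 441, 441, 440, 440, 435, 435, 436, 435, 434, 435, 423, 359, 387, 392, 395, 398, 402, 409, 404, 398, 404, 410]
108 [465, 463, 463, 463, 463, 461, 460, 462, 461, 462, 460, 461, 460, 446, 362, 387, 389, 393, 398, 404, 410, 405, 399, 404, 410]
109 [464, 463, 462, 463, 462, 461, 461, 462, 461, 459, 460, 462, 461, 448, 362, 386, 390, 396, 400, 404, 409, 404, 399, 405, 410]
```

View pics/w37z.png

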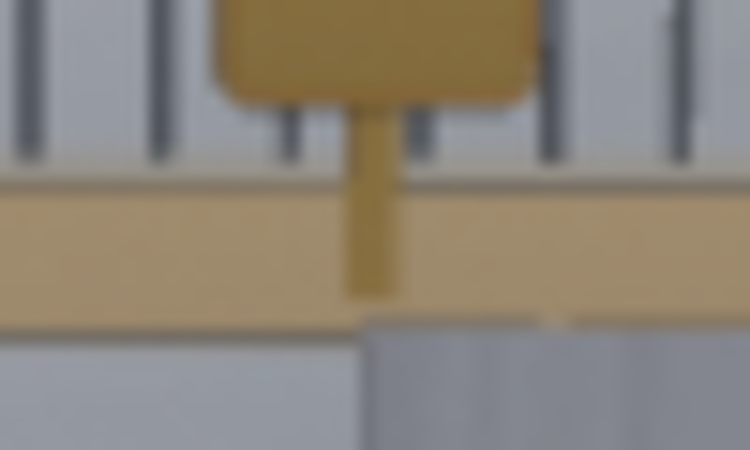

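Emit:
{"api": "jog_arm", "payload": {"plan": [[[0.98, -0.63, -0.2, 0, 0, 0, 32], [0.98, -0.63, -0.2, 0, 0, 0, 32], [0.98, -0.64, 0, 0, 0, 0, 32], [0, 0, 0, 0, 0, -1, 32], [0, 0, 0, 0, 0, -1, 32], [0, 0, 0, 0, 0, -1, 32], [0, 0, 0, 0, 0, -1, 32], [0, 0, 0, 0, 0, -1, 32]]]}}

```text
time_s: 46.33
tool_pos: [0.5076, 0.0855, 0.1145]
tcp_rot: [-3.06, -0.709, 0.001]
wrist_force: [-0.0, 0.1, -0.4]
finger_gap: 0.373
```

Emit:
{"api": "jog_arm", "payload": {"plan": [[[0, 0, 0, 0, 0, -1, 32], [0, 0, 0, 0, 0, -1, 32], [0, 0, 0, 0, 0, -1, 32], [0, 0, 0, 0, 0, -1, 32], [0, 0, 0, 0, 0, -1, 32], [0, 0, 0, 0, 0, -1, 32], [0, 0, 0, 0, 0, -1, 32], [0, 0, 0, 0, 0, -1, 32]]]}}

```text
time_s: 47.0
tool_pos: [0.5076, 0.0854, 0.1146]
tcp_rot: [-2.634, -1.712, 0.001]
wrist_force: [-0.3, -0.1, -0.7]
finger_gap: 0.376
```

Emit:
{"api": "jog_arm", "payload": {"plan": [[[0, 0, 0, 0, 0, -1, 32], [0, 0, 0, 0, 0, -1, 32], [0, 0, 0, 0, 0, -1, 32], [0, 0, 0, 0, 0, -1, 32], [0, 0, 0, 0, 0, -1, 32], [0, 0, 0, 0, 0, 0, 32], [0, 0, 0, 0, 0, 0, 32]]]}}

```text
time_s: 47.58
tool_pos: [0.5074, 0.0854, 0.1147]
tcp_rot: [-2.208, -2.235, 0.0]
wrist_force: [0.7, -0.1, -0.2]
finger_gap: 0.374
```

Run:
```python
from h import *
st();c=snap("wrist","w38");print(rel((.5077,.0855,.0495)))
```

```text
t 47.58 pos [0.5074 0.0854 0.1147] q [ 0.144  0.332  1.871  0.     0.939 -1.439] F [ 0.7 -0.1 -0.2] gap 0.374
[[-0.012  1.    -0.   ]
 [ 1.     0.012  0.   ]
 [ 0.    -0.    -1.   ]]
[0.004 0.018 2.609]
```

View pics/w38.png

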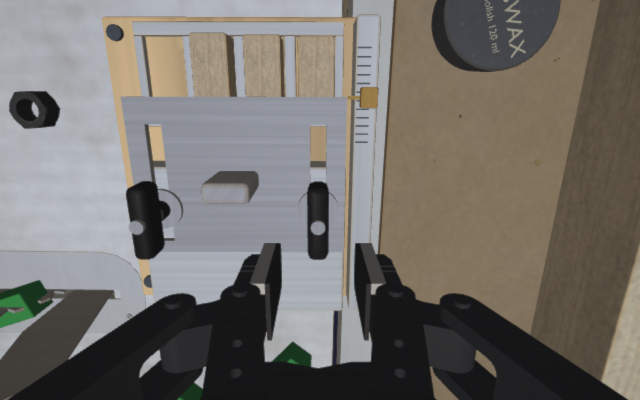

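Aligned with knob_left (bar vertical at col 318); plate edge (row 97) level with the pointer (row 98). Descend, grip, turn clockwise.

Emit:
{"api": "jog_arm", "payload": {"plan": [[[0, 0.01, 0.5, 0, 0, 0, 32], [0, 0, 0.8, 0, 0, 0, 32], [0, 0, 0.8, 0, 0, 0, 32], [0, 0, 0.5, 0, 0, 0, 32], [0, 0, 0, 0, 0, 0, 32], [0, 0, 0, 0, 0, 0, 5], [0, 0, 0, 0, 0, 0, 5], [0, 0, 0, 0, 0, 0, 5]]]}}

```text
time_s: 48.3
tool_pos: [0.5079, 0.0855, 0.0508]
tcp_rot: [2.206, 2.236, 0.002]
wrist_force: [0.8, 0.3, -3.3]
finger_gap: 0.129
```

Emit:
{"api": "jog_arm", "payload": {"plan": [[[0, 0, 0, 0, 0, 0, 5], [0, 0, 0, 0, 0, 0, 5], [0, 0, 0, 0, 0, 1, 5], [0, 0, 0, 0, 0, 1, 5], [0, 0, 0, 0, 0, 1, 5], [0, 0, 0, 0, 0, 1, 5], [0, 0, 0, 0, 0, 1, 5], [0, 0, 0, 0, 0, 1, 5]]]}}

```text
time_s: 48.97
tool_pos: [0.5077, 0.085, 0.0507]
tcp_rot: [2.711, 1.585, 0.002]
wrist_force: [0.4, -1.7, 0.4]
finger_gap: 0.121
```

Emit:
{"api": "jog_arm", "payload": {"plan": [[[0, 0, 0, 0, 0, 1, 5], [0, 0, 0, 0, 0, 1, 5], [0, 0, 0, 0, 0, 1, 5], [0, 0, 0, 0, 0, 1, 5], [0, 0, 0, 0, 0, 1, 5], [0, 0, 0, 0, 0, 1, 5], [0, 0, 0, 0, 0, 1, 5], [0, 0, 0, 0, 0, 1, 5]]]}}

```text
time_s: 49.63
tool_pos: [0.5073, 0.0846, 0.0507]
tcp_rot: [3.089, 0.563, 0.0]
wrist_force: [-0.1, -3.9, 0.2]
finger_gap: 0.122
```

Emit:
{"api": "jog_arm", "payload": {"plan": [[[0, 0, 0, 0, 0, 1, 5], [0, 0, 0, 0, 0, 1, 5], [0, 0, 0, 0, 0, 0.6, 5], [0, 0, 0, 0, 0, 0, 5]]]}}

```text
time_s: 49.97
tool_pos: [0.5071, 0.0846, 0.0507]
tcp_rot: [3.133, 0.214, -0.0]
wrist_force: [-1.9, -4.7, 3.0]
finger_gap: 0.119
```

Run:
```python
from h import *
print(st()["torque"])
```

```text
t 49.97 pos [0.5071 0.0846 0.0507] q [ 0.144  0.413  1.945 -0.002  0.783  0.009] F [-1.9 -4.7  3. ] gap 0.119
[[ 0.991  0.136  0.   ]
 [ 0.136 -0.991 -0.001]
 [-0.     0.001 -1.   ]]
[-0.71021453  0.18363486 -0.03444814]
```

Emit:
{"api": "jog_arm", "payload": {"plan": [[[0, 0, 0, 0, 0, 0.5, 5], [0, 0, 0, 0, 0, 0.4, 5], [0, 0, 0, 0, 0, 0, 5]]]}}

```text
time_s: 50.22
tool_pos: [0.5071, 0.0846, 0.0507]
tcp_rot: [3.138, 0.101, 0.0]
wrist_force: [-2.7, -5.3, 4.8]
finger_gap: 0.126
```

Run:
```python
from h import *
print(st()["torque"])
```

```text
t 50.22 pos [0.5071 0.0846 0.0507] q [ 0.144  0.413  1.945 -0.003  0.783  0.082] F [-2.7 -5.3  4.8] gap 0.126
[[ 0.998  0.064  0.   ]
 [ 0.064 -0.998 -0.002]
 [-0.     0.002 -1.   ]]
[-0.72033976  0.35173614  1.33409657]
```

Emit:
{"api": "jog_arm", "payload": {"plan": [[[0, 0, 0, 0, 0, 0, 30], [0, 0, 0, 0, 0, 0, 30], [0, 0, -0.9, 0, 0, 0, 32], [0, 0, -1, 0, 0, 0, 32], [0, 0, -1, 0, 0, 0, 32], [-0.04, 0.99, 0, 0, 0, 0, 32], [-0.04, 0.99, 0, 0, 0, 0, 32], [-0.05, 0.99, 0, 0, 0, 0, 32]]]}}

```text
time_s: 50.88
tool_pos: [0.509, 0.011, 0.1232]
tcp_rot: [-3.139, -0.092, -0.004]
wrist_force: [0.7, 0.1, 0.0]
finger_gap: 0.375
```

Emit:
{"api": "jog_arm", "payload": {"plan": [[[-0.05, 0.99, 0, 0, 0, 0, 32], [0, 0, 0, 0, 0, -1, 32], [0, 0, 0, 0, 0, -1, 32], [0, 0, 0, 0, 0, -1, 32], [0, 0, 0, 0, 0, -1, 32], [0, 0, 0, 0, 0, -1, 32], [0, 0, 0, 0, 0, -1, 32], [0, 0, 0, 0, 0, -1, 32]]]}}

```text
time_s: 51.55
tool_pos: [0.5089, -0.0132, 0.1225]
tcp_rot: [-2.965, -1.036, -0.002]
wrist_force: [-0.7, -0.4, -0.0]
finger_gap: 0.375
```

Emit:
{"api": "jog_arm", "payload": {"plan": [[[0, 0, 0, 0, 0, -1, 32], [0, 0, 0, 0, 0, -1, 32], [0, 0, 0, 0, 0, -1, 32], [0, 0, 0, 0, 0, -1, 32], [0, 0, 0, 0, 0, -1, 32], [0, 0, 0, 0, 0, -1, 32], [0, 0, 0, 0, 0, -1, 32], [0, 0, 0, 0, 0, -1, 32]]]}}

```text
time_s: 52.22
tool_pos: [0.5089, -0.0132, 0.1225]
tcp_rot: [-2.432, -1.988, -0.002]
wrist_force: [0.4, -0.1, 0.2]
finger_gap: 0.376
```

Emit:
{"api": "jog_arm", "payload": {"plan": [[[0, 0, 0, 0, 0, -1, 32], [0, 0, 0, 0, 0, -1, 32], [0, 0, 0, 0, 0, -0.4, 32], [0, 0, 0, 0, 0, 0, 32], [0, 0, 0, 0, 0, 0, 32]]]}}

```text
time_s: 52.63
tool_pos: [0.5087, -0.0134, 0.1225]
tcp_rot: [-2.217, -2.226, -0.001]
wrist_force: [-0.9, 0.1, 0.8]
finger_gap: 0.371
```

Run:
```python
from h import *
st();c=snap("wrist","w39");print(rel((.5091,-.0145,.0495)))
```

```text
t 52.63 pos [ 0.5087 -0.0134  0.1225] q [-5.000e-02  3.150e-01  1.874e+00  1.000e-03  9.520e-01 -1.625e+00] F [-0.9  0.1  0.8] gap 0.371
[[-0.004  1.     0.   ]
 [ 1.     0.004  0.001]
 [ 0.001  0.    -1.   ]]
[-0.044  0.015  2.922]
```

View pics/w39.png

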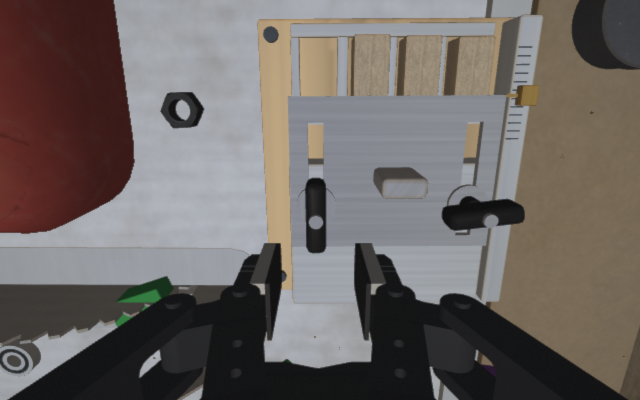

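Emit:
{"api": "jog_arm", "payload": {"plan": [[[-0.04, 0.01, 0.5, 0, 0, -0.05, 32], [0, 0, 0.8, 0, 0, 0, 32], [0, 0, 0.8, 0, 0, 0, 32], [0, 0, 0.8, 0, 0, 0, 32], [0, 0, 0, 0, 0, 0, 32], [0, 0, 0, 0, 0, 0, 5], [0, 0, 0, 0, 0, 0, 5], [0, 0, 0, 0, 0, 0, 5]]]}}

```text
time_s: 53.35
tool_pos: [0.5093, -0.0146, 0.0509]
tcp_rot: [2.21, 2.232, 0.002]
wrist_force: [0.0, 1.3, -3.8]
finger_gap: 0.126
```

Emit:
{"api": "jog_arm", "payload": {"plan": [[[0, 0, 0, 0, 0, 0, 5], [0, 0, 0, 0, 0, 0, 5], [0, 0, 0, 0, 0, 1, 5], [0, 0, 0, 0, 0, 1, 5], [0, 0, 0, 0, 0, 1, 5], [0, 0, 0, 0, 0, 1, 5], [0, 0, 0, 0, 0, 1, 5], [0, 0, 0, 0, 0, 1, 5]]]}}

```text
time_s: 54.02
tool_pos: [0.5092, -0.0152, 0.0508]
tcp_rot: [2.714, 1.579, 0.001]
wrist_force: [0.8, -1.3, -0.6]
finger_gap: 0.128
```

Emit:
{"api": "jog_arm", "payload": {"plan": [[[0, 0, 0, 0, 0, 1, 5], [0, 0, 0, 0, 0, 1, 5], [0, 0, 0, 0, 0, 1, 5], [0, 0, 0, 0, 0, 1, 5], [0, 0, 0, 0, 0, 1, 5], [0, 0, 0, 0, 0, 1, 5], [0, 0, 0, 0, 0, 1, 5], [0, 0, 0, 0, 0, 1, 5]]]}}

```text
time_s: 54.68
tool_pos: [0.5085, -0.0158, 0.0508]
tcp_rot: [3.09, 0.556, -0.001]
wrist_force: [-2.6, -4.4, 1.8]
finger_gap: 0.125
```

Emit:
{"api": "jog_arm", "payload": {"plan": [[[0, 0, 0, 0, 0, 1, 5], [0, 0, 0, 0, 0, 1, 5], [0, 0, 0, 0, 0, 1, 5], [0, 0, 0, 0, 0, 0.4, 5], [0, 0, 0, 0, 0, 0, 5]]]}}

```text
time_s: 55.1
tool_pos: [0.5081, -0.0158, 0.0508]
tcp_rot: [3.137, 0.106, -0.001]
wrist_force: [-3.6, -3.4, 4.6]
finger_gap: 0.128
```

Run:
```python
from h import *
print(st()["torque"])
```

```text
t 55.1 pos [ 0.5081 -0.0158  0.0508] q [-0.052  0.406  1.958 -0.004  0.778 -0.116] F [-3.6 -3.4  4.6] gap 0.128
[[ 0.998  0.067 -0.001]
 [ 0.067 -0.998 -0.003]
 [-0.001  0.003 -1.   ]]
[-0.77150195  0.6069415   1.2548071 ]
```

Tight stop reached (1.25 N m). Release, rise and check everything.

Emit:
{"api": "jog_arm", "payload": {"plan": [[[0, 0, 0, 0, 0, 0, 30], [0, 0, 0, 0, 0, 0, 30], [0, 0, -0.9, 0, 0, 0, 32], [0, 0, -1, 0, 0, 0, 32], [0, 0, -1, 0, 0, 0, 32], [-0.9, -0.6, -0.3, 0, 0, 0, 34], [-0.9, -0.6, 0, 0, 0, 0, 34], [-0.9, -0.6, 0, 0, 0, 0, 34]]]}}

```text
time_s: 55.77
tool_pos: [0.439, 0.0267, 0.1311]
tcp_rot: [-3.139, -0.095, -0.006]
wrist_force: [-0.7, 0.9, 0.3]
finger_gap: 0.399
```

Emit:
{"api": "jog_arm", "payload": {"plan": [[[0, 0, 0, 0, 0, 0.6, 34], [0, 0, 0, 0, 0, 0, 34], [0, 0, 0, 0, 0, 0, 34], [0, 0, 0, 0, 0, 0, 34]]]}}

```text
time_s: 56.1
tool_pos: [0.4397, 0.026, 0.1303]
tcp_rot: [-3.141, -0.016, -0.003]
wrist_force: [-0.3, -0.5, -0.1]
finger_gap: 0.402
```

Run:
```python
from h import *
st();c=snap("wrist","w40");snap("scene","s40");s=snap("side","d40")
f=s["frame"][150:330,210:440,::-1]
cv2.imwrite("pics/d40z.png",cv2.resize(f,None,fx=3,fy=3,interpolation=cv2.INTER_CUBIC))
```

```text
t 56.1 pos [0.4397 0.026  0.1303] q [0.033 0.207 2.009 0.    0.924 0.022] F [-0.3 -0.5 -0.1] gap 0.402
[[ 1.     0.01   0.002]
 [ 0.01  -1.     0.   ]
 [ 0.002 -0.    -1.   ]]
```

View pics/w40.png

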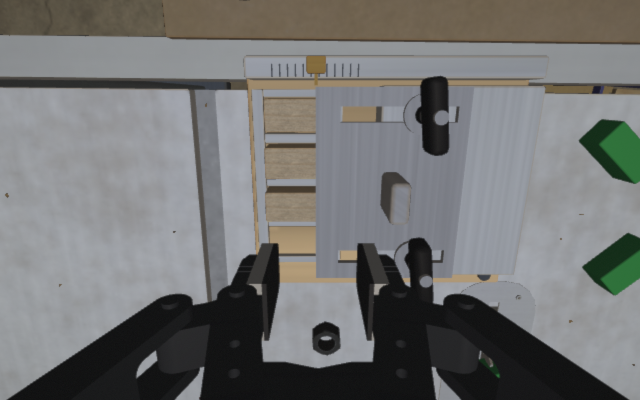

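View pics/d40z.png

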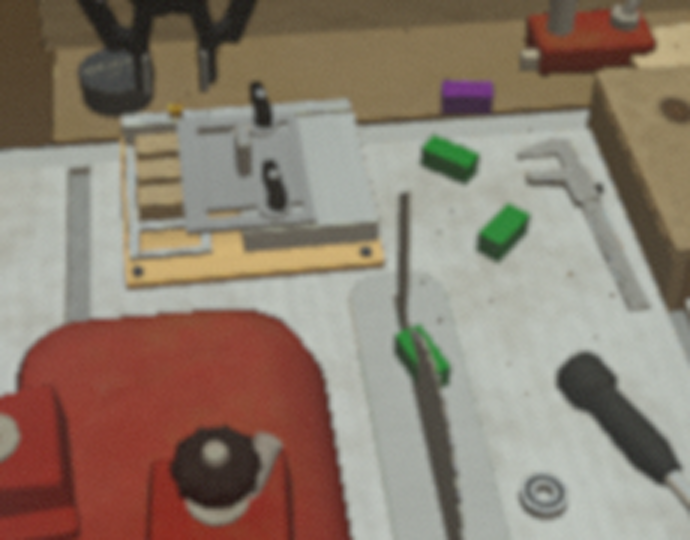

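View pics/s40.png

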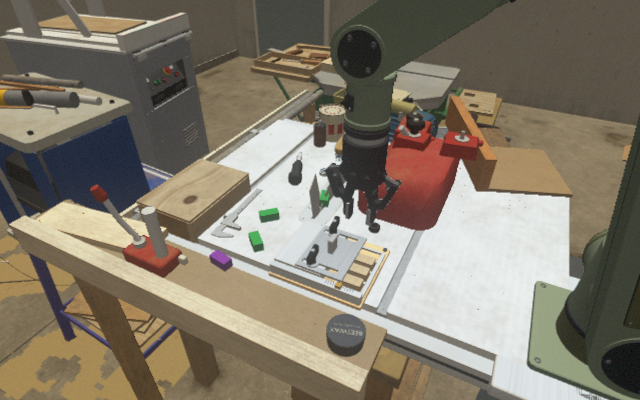

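Run:
```python
from h import *
c=snap("wrist")
for n,p in [("L",((435,82),(436,150))),("R",((417,243),(427,300)))]:
    a,b=[onz(c,*q,.072) for q in p];d=b-a;print(n,np.degrees(np.arctan2(d[1],d[0])))
print(manip.job_done())
```

```text
L -83.31792400251346
R -75.94514902780898
the job is handed in; nothing more can be done
None
```

The fixture is loaded and the job is handed in, at about 56 s of the 210 s allowed. No verdict was reported.

1. **Slackening:** I turned both knobs anticlockwise until the torque rose sharply (above 1 N m), then drew the plate back to its stop.
2. **Blanks:** I found three wooden blanks and seated them in pockets 4, 3 and 2. I saw no fourth. The green and purple look-alikes and the other things on the table were not touched.
3. **Plate and tightening:** I slid the plate out in small corrections until its front edge matched the pointer, then turned both knobs clockwise to their stops (about 1.3 N m each).

**Last checks:**
- **Blanks:** before the plate went over them, all three looked level, square and inside their pocket walls. In the final pictures they are still in place under the plate.
- **Plate edge:** it was within about 0.1 to 0.3 mm of the pointer in the view from above, just before tightening. After tightening it was about one pixel off in the wrist view.
- **Knobs:** the left bar read −83.3°, close to its tight stop. The right bar read only −76°, but the gripper partly hid it and I picked its ends by eye. I trusted the rise in torque at its stop instead, so the two checks on the right knob do not fully agree.

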